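# Load the roller and fit the keeper's return spring

### The job

First use the paddle to roll the steel roller gently along its track until it drops into the seat against the stop, without touching or lifting the roller by hand, and stand the paddle back upright on the bench. Then take the tension spring from its wooden rack, put its pin fully into the hole in the keeper lever, and stretch the spring so that the ring at its other end goes down over the post and the spring pulls the keeper shut behind the roller. Leave the other things on the bench where they are.

Things in the scene. Friction and masses are not known exactly. Their poses are not given: they have to be found in the camera images.
- fixture: Olive base plate fixed to the bench, 10 mm thick, spanning x -90..105, y -165..165 mm about its origin, which lies on the bench. y runs along the roller track towards its stop, x points to the spring's side, z up. A raised deck on the +x side (x 44..96, y -85..65 mm) has its top 23 mm above the bench and carries the post.
- track_start (a point): start of the steel roller track, middle of its floor, 16 mm above the bench (fixture x -45, y -152 mm). The floor runs 168 mm along fixture +y, 44 mm wide between side walls that rise 5 mm above it (as does a wall across the start), then steps down 2.5 mm into the seat, 27 mm long, closed by a stop 20 mm higher than the floor.
- seat (a point): where the roller's centre lies when seated, in the sunk end of the track against the stop, 25.5 mm above the bench (fixture x -45, y 30 mm); axes as the fixture's
- post (a point): foot of the plain upright post (8 mm diameter, 14 mm tall, rounded top) on the deck, 23 mm above the bench (fixture x 70, y -52 mm). With the keeper shut, its hole lies 142 mm from the post along fixture +y.
- keeper (a joint): angle of the keeper, a flat steel bell-crank (24 to 34 mm above the bench) on an upright pivot at fixture x -30, y 90 mm: 0 = shut, tooth across the track behind the roller; positive = open, counter-clockwise from above, at most 0.55; starts open. Slight friction (0.06 N m) holds it. Shut, its spring arm (100 mm) runs along fixture +x, its tooth arm (85 mm) along -y; open, the tooth is clear of the track.
- keeper_hole (a point): centre of the upper mouth of the through hole (11 mm diameter, 10 mm deep, chamfered) at the end of the keeper's spring arm, 34 mm above the bench; it turns with the keeper. The lug around it is 24 mm square.
- roller: plain steel roller, 24 mm diameter, 40 mm long, 0.14 kg, lying across the track. Origin at its centre, x along its axis. It rolls very freely.
- paddle: pushing paddle standing on the bench, 0.2 kg. Origin at the centre of its underside, z up. Steel foot 40 x 40 x 8 mm; steel blade 40 mm wide, 40 mm tall, whose flat pushing face looks along +x, 20 mm from the origin; upright wooden handle 20 x 20 mm over the origin, up to 100 mm.
- spring: hook end of the tension spring, steel: an upright flat tab (20 mm along x, 16 mm thick along y, 44 mm tall), below it the pin (6 mm diameter, 14 mm long, round-nosed). Origin on the pin axis at the tab's underside, which rests on the keeper when the pin is fully in; z up, x along the coil to the eye. It starts on its rack, pin in a loose hole. 0.44 kg in all.
- pin_tip (a point): lower end of the spring's pin, 14 mm below the origin of spring
- eye_ring (a point): centre of the ring at the spring's far end: 26 mm outside, hole 16 mm, 6 mm thick, flat, 4 mm below the level of the hook end's origin. x points away from the coil, z up. An upright tab (20 mm along x, 16 mm thick along y) stands with its centre 27 mm back from the ring centre towards the coil, top 46 mm above the ring centre. Pin to ring centre is 115 mm unstretched.
- coil: the spring's coil, 11 mm across, 56 mm long; origin at its hook end, x along it. Pulling takes 2.4 N to begin plus 0.3 N per mm, up to 45 mm. The coil bends up and down against the ends by up to 0.3 rad, easily, and sags a little; it does not bend sideways. The pin can turn freely in the hole.
- rack: wooden rest for the spring, 159 x 56 mm, fixed; origin on the bench near its centre, x along the spring (it spans x -72..86 mm). Its top is 30 mm high under the hook end (pin hole at x -57.5 mm) and 21 mm high under the coil and eye.
- wrench: steel spanner lying flat; a bystander, to be left alone
- screwdriver: screwdriver lying flat; a bystander, to be left alone
- bolt: hexagon bolt standing on its head, 57 mm high; a bystander, to be left alone. Origin at its underside.
- bush: brass bush, 44 mm across, 25 mm high; a bystander, to be left alone. Origin at its underside.
- parallel: steel parallel bar 100 x 18 x 32 mm; a bystander, to be left alone. Origin at its underside.
- oiler: grey plastic oil bottle, 54 mm across, 120 mm high; a bystander, to be left alone. Origin at its underside.
Things that resemble listed ones, but are neither listed nor needed, are in the scene too. What is shaped like the spring but red is not meant.

How it is judged:
By the outcome, as a careful person would: the job done as asked, in the order asked, and still so for the second after the job is handed in, with the robot touching nothing.
It also fails if it takes over 72 s, if anything falls off the work surface, if the arm or the gripper's body presses on something with over 40 N, if the wrist force passes 120 N, or if a joint passes its speed limit or range.

### The arm

A 6-joint arm with a two-finger parallel gripper is mounted at the origin on the work surface. World frame = base frame: x ahead of the robot, y to its left, z up, the work surface at z = 0. Lengths are in mm, angles in rad, forces in N, time in s.
With the tool pointing down it reaches from about 350 to 975 mm from the base axis. Payload 7.1 kg.
Tool frame: the origin (TCP) lies midway between the tips of the shut fingers; the grasp point (between the pads) lies 19 mm behind it; z points along the fingers, y is the line along which they close (so a half turn about z gives the same grasp; the last joint's range is limited). The gripper opens to 88 mm and grips with 3 to 60 N. Pads are 20 mm wide; open, the fingers measure 115 mm over their backs; the gripper's body (75 mm by 178 mm) begins 61 mm behind the grasp point.
Start: joints at [1.212, 0.423, 1.63, -0, 1.089, -0.019], TCP at [208.279, 589.258, 222.675] pointing down, gripper open.
Joint ranges: [-3, 3], [-0.9, 2.11], [0.09, 2.58], [-1.31, 4.45], [0.11, 2.69], [-2.54, 2.54]. Speed limits (rad/s): [2.39, 2.39, 3.01, 3.14, 3.14, 3.14].

### API

Orientations are given as a rotation vector (axis times angle).
In Python, from workcell import ctrl gives the robot as it stands.
- The arm moves only by the shell command python3 -m inch 'ROWS' [OPENING]. ROWS is JSON, a list of rows, each an object with "xyz": the shift along the tool's x, y, z in mm, a list of three; "rot": the turn, a rotation vector about the tool's x, y, z in rad, a list of three. In form: [{"xyz": [dx, dy, dz], "rot": [ax, ay, az]}, ...]. A call has 1 to 12 rows; each row is the pose to reach, as a shift and turn from the pose commanded when the call began, along the tool's axes at that moment; what a row does not reach only later rows make up. A row lasts 1/12 s, in which the tool goes at most 41.7 mm and 7.16 degrees, less where a joint would pass 70% of its speed; a pose out of reach is approached as far as the arm can. A call with a gripper value outside its range is refused whole. OPENING is the closure in counts, from 0 (fully open) to 255 (shut), set as the call begins (- or left out, the last holds). The fingers move at their own pace and stop on an object; the grip force is fixed at half the most. Time passes only in rows, so rows that repeat a pose let the fingers close. It gives the time, the measured TCP pose, the force, the opening and the grip force at its end, in the units of the state.
- ctrl.get_obs(): the state, without advancing time (a new reading comes with each control period).
- ctrl.get_image(name): name is "side" or "top" or "wrist"; returns the picture (420x560x3 uint8, red, green, blue); there is no depth.
- ctrl.camera_model(name): a dict with "fx", "fy", "cx", "cy" (pixels), "position" and "attitude" of the camera in the world. Camera axes: x right, y up, looking along -z (the intrinsics and any distortion apply to the point x, -y, -z); pixel columns grow to the right and rows downward; lengths in mm; the calibration is good to about 2 mm. A picture is of the moment at which its call begins: read the wrist's pose just before it. camera_model takes no time and is no camera call; for the wrist camera it gives the pose at the moment of the call.
- ctrl.close_job(): hands the job in; it is judged then, once.
The state is a dict: "t": time; "qpos": joint angles; "qvel": joint speeds; "joint_torque": joint torques, N m; "ee_pos": TCP position; "orientation": TCP orientation; "ft_force": force on the tool from outside, world axes, zero at the start; "moment": the same for the moment, N m; "width": finger opening in mm; "grasp_force": force on a finger pad.
Only numpy, scipy, OpenCV 4.12 (cv2) and the standard library are available. Lean on these libraries where they do the work, as an engineer would, in place of code of your own. Each camera call takes 0.05 s, during which the arm holds its last target. There are 200 camera calls.

## Working session

There is one attempt and no reset: what is moved stays moved. The work goes in short steps, Python scripts to look and compute and a shell command to move; the robot and the scene stay as the last step left them, time stands still between calls to the robot, and variables do not carry over. Pictures are saved under pics/ and viewed, at most 10 in all, crops included, and the job is handed in when it is done.

```bash
ls; mkdir -p pics; python3 - <<'E'
from workcell import ctrl
import cv2,json
for n in("top","side"):
    im=ctrl.get_image(n); cv2.imwrite(f"pics/{n}0.png",im[:,:,::-1])
    print(n,ctrl.camera_model(n))
print(ctrl.get_obs()); print(ctrl.camera_model("wrist"))
E
```

```text
pics
top {'fx': 515.4878399658571, 'fy': 515.4878399658571, 'cx': 281.49657126468765, 'cy': 212.17137630178752, 'position': array([ 245.47742706,  -32.66816233, 1453.43572771]), 'attitude': array([ 0.14341191, -0.15242239, -1.57504085])}
side {'fx': 489.63908152928076, 'fy': 489.63908152928076, 'cx': 269.4169070012692, 'cy': 206.3345099247588, 'position': array([-371.07975296, 1039.95976429,  870.936467  ]), 'attitude': array([ 0.42102928, -1.24368384, -2.17444779])}
{'t': 0.1, 'qpos': array([ 1.21197392e+00,  4.23775740e-01,  1.63057021e+00, -2.43123931e-05,
        1.08860881e+00, -1.89846990e-02]), 'qvel': array([-0.00200811, -0.00069115, -0.00300164, -0.0002934 ,  0.00124204,
        0.00092535]), 'joint_torque': array([-7.09801334e-04, -5.45613885e+01, -2.74325091e+01,  6.45696837e-02,
        1.87888148e-02, -5.62158925e-05]), 'ee_pos': array([208.1367372 , 588.81152245, 221.98940537]), 'orientation': array([-5.31193492e-01, -3.09612004e+00,  2.10771522e-03]), 'ft_force': array([ 0.44779705, -0.4608624 , -0.552664  ]), 'moment': array([ 0.01642736, -0.0040263 , -0.01049826]), 'grasp_force': 0.0, 'width': 87.73239841445448}
{'fx': 308.3485555701643, 'fy': 308.3485555701643, 'cx': 284.92727911705566, 'cy': 206.86380794269763, 'position': array([140.07731927, 612.60926075, 384.37320491]), 'attitude': array([-0.22967116, -0.16198032,  1.22394486])}
```

View pics/top0.png

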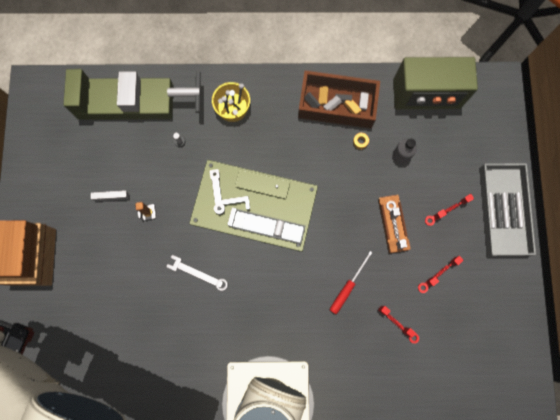

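View pics/side0.png

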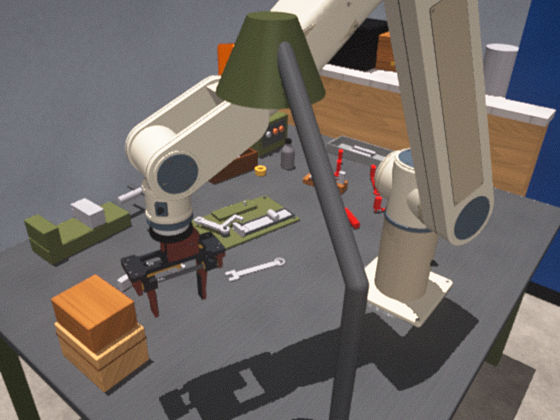

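The top view shows the fixture at about (255,205) and the paddle at (146,210), with an orange handle and a steel foot. The silver spring sits on its brown rack at (395,222). Red look-alikes are at (450,210), (440,274) and (400,325), and they are not meant because they are red. The side view is too coarse to use.

```bash
cat > h.py <<'E'
import numpy as np, cv2
from scipy.spatial.transform import Rotation as R
from workcell import ctrl
def cast(m,u,v,z):
    d=R.from_rotvec(m["attitude"]).apply([(u-m["cx"])/m["fx"],-(v-m["cy"])/m["fy"],-1.])
    p=np.array(m["position"]); return p+d*(z-p[2])/d[2]
def proj(m,P):
    c=R.from_rotvec(m["attitude"]).inv().apply(np.asarray(P,float)-m["position"])
    return np.stack([m["cx"]+m["fx"]*c[...,0]/-c[...,2], m["cy"]-m["fy"]*c[...,1]/-c[...,2]],-1)
def tool():
    o=ctrl.get_obs(); return np.array(o["ee_pos"]),R.from_rotvec(o["orientation"]),o
def shift(target,yaw=None):
    "tool-axes shift from measured pose to a world TCP target"
    p,r,o=tool(); return r.inv().apply(np.array(target)-p)
E
python3 - <<'E'
from h import *
m=ctrl.camera_model("top"); im=cv2.imread("pics/top0.png")
a=im[155:255,180:325]; b=im[180:265,370:480]; c=im[185:235,85:175]
W=np.zeros((600,800,3),np.uint8)
A=cv2.resize(a,None,fx=3.6,fy=3.6,interpolation=3); W[:A.shape[0],:A.shape[1]]=A
B=cv2.resize(b,None,fx=2.4,fy=2.4,interpolation=3);W[:B.shape[0],530:530+B.shape[1]]=B
C=cv2.resize(c,None,fx=4,fy=4,interpolation=3);W[380:380+C.shape[0],:C.shape[1]]=C
cv2.imwrite("pics/crop0.png",W)
hsv=cv2.cvtColor(im,cv2.COLOR_BGR2HSV)
g=cv2.inRange(hsv,(25,60,40),(45,255,255))
n,l,s,ce=cv2.connectedComponentsWithStats(g)
for i in range(1,n):
    if s[i,4]>1500:
        pts=np.argwhere(l==i)[:,::-1].astype(np.float32); r=cv2.minAreaRect(pts); print(s[i],r)
        if 200<r[0][0]<300:
            for q in cv2.boxPoints(r): print(q,cast(m,*q,10))
for u,v in((146,210),(395,222),(124,195),(197,272)): print(u,v,cast(m,u,v,30))
E
```

```text
[ 394   57   83   52 2889] ((435.0118408203125, 82.20814514160156), (50.409664154052734, 82.17192077636719), 89.04515838623047)
[  71   78  101   41 2537] ((121.0, 98.0), (40.0, 100.0), 90.0)
[ 191  160  126   74 3760] ((253.19528198242188, 204.87982177734375), (115.30069732666016, 66.3824462890625), 13.392496109008789)
[189.4249  223.81546] [488.96749343 219.0969866   10.        ]
[204.80045 159.23819] [678.77535148 178.95422059  10.        ]
[316.96567 185.94418] [ 596.22666469 -145.19993037   10.        ]
[301.59012 250.52145] [410.0194865  -97.73246317  10.        ]
146 210 [526.04358015 338.4339764   30.        ]
395 222 [ 485.57898427 -360.15010139   30.        ]
124 195 [569.77574248 402.19175414  30.        ]
197 272 [351.15782369 191.64471295  30.        ]
```

View pics/crop0.png

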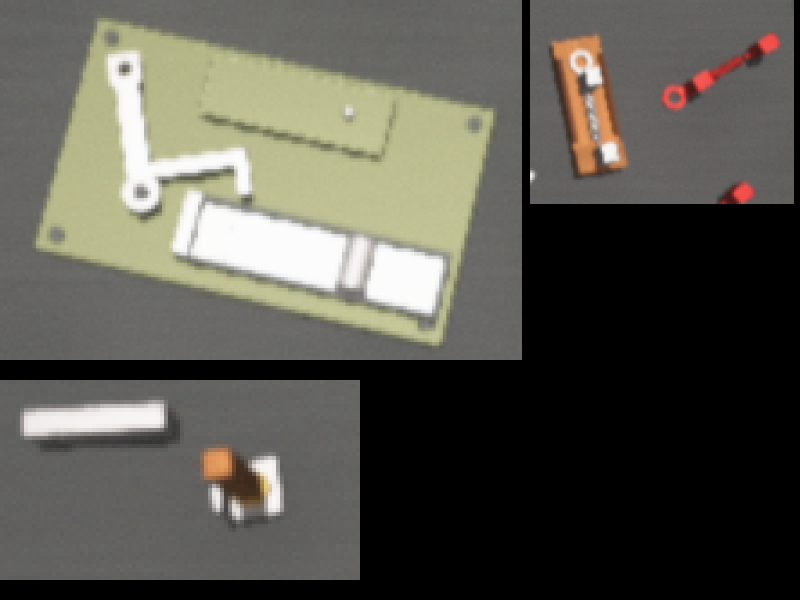

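The crop shows the fixture with its stop at the left and the track start at the right. The roller is in the track near crop (355,265), the keeper is open at the left, and the post is at (348,112). The paddle is near crop (245,480), beside the parallel. The silver spring is on the rack with its ring at (581,62) and its hook at (610,152). I'll move closer now.

```bash
R='{"xyz":[-385,-213,-28],"rot":[0,0,0]}'; python3 -m inch '[{"xyz":[-385,-213,-28],"rot":[0,0,0]},{"xyz":[-385,-213,-28],"rot":[0,0,0]},{"xyz":[-385,-213,-28],"rot":[0,0,0]},{"xyz":[-385,-213,-28],"rot":[0,0,0]},{"xyz":[-385,-213,-28],"rot":[0,0,0]},{"xyz":[-385,-213,-28],"rot":[0,0,0]},{"xyz":[-385,-213,-28],"rot":[0,0,0]},{"xyz":[-385,-213,-28],"rot":[0,0,0]},{"xyz":[-385,-213,-28],"rot":[0,0,0]},{"xyz":[-385,-213,-28],"rot":[0,0,0]},{"xyz":[-385,-213,-28],"rot":[0,0,0]},{"xyz":[-385,-213,-28],"rot":[0,0,0]}]'
python3 - <<'E'
from h import *
im=ctrl.get_image("wrist")[:,:,::-1]; m=ctrl.camera_model("wrist"); cv2.imwrite("pics/w1.png",im)
np.save("w1.npy",m,allow_pickle=True); print(m)
p,r,o=tool(); print(p,r.as_matrix().round(3),o["ft_force"])
cv2.imwrite("pics/w1b.png",cv2.resize(im,(784,588),interpolation=cv2.INTER_CUBIC))
E
```

```text
t: 1.1
ee_pos: [503.1, 256.8, 250.8]
orientation: [0.538, 3.094, -0.001]
ft_force: [-0.0, 0.0, -0.5]
width: 87.7
grasp_force: 0.0
{'fx': 308.3485555701643, 'fy': 308.3485555701643, 'cx': 284.92727911705566, 'cy': 206.86380794269763, 'position': array([433.46345738, 282.21663781, 412.87666554]), 'attitude': array([-0.22907778, -0.16246505,  1.21988331])}
[501.47822353 258.33561672 250.4957224 ] [[-0.942  0.337 -0.   ]
 [ 0.337  0.942 -0.   ]
 [ 0.    -0.    -1.   ]] [ 0.42995379  0.5098411  -0.47053384]
```

View pics/w1b.png

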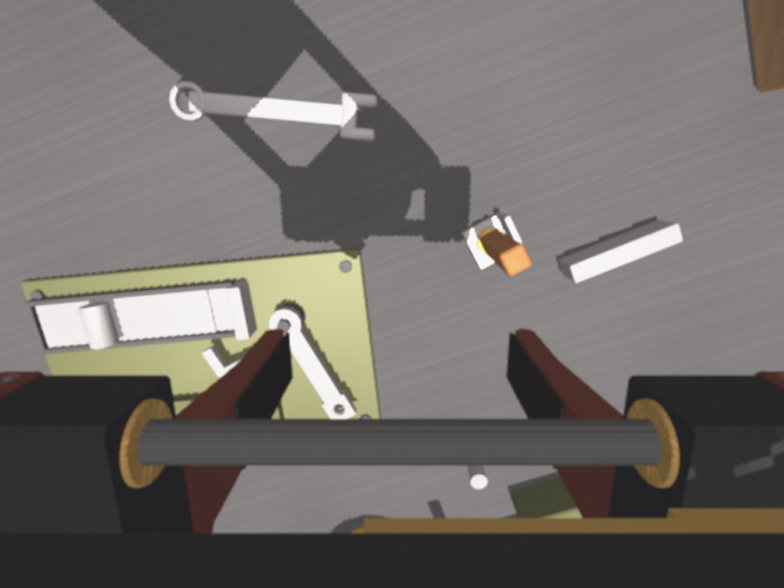

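The picture shows the fixture corners at about (22,283) and (360,250), the roller at (98,325) and the paddle at (498,243). I'll enlarge the paddle and compute corner positions.

```bash
python3 - <<'E'
from h import *
m=np.load("w1.npy",allow_pickle=True).item(); im=cv2.imread("pics/w1.png")
c=cv2.resize(im[140:205,320:390],None,fx=8,fy=8,interpolation=cv2.INTER_CUBIC); cv2.imwrite("pics/pad.png",c)
print("look",R.from_rotvec(m["attitude"]).apply([0,0,-1]))
for s,(u,v),z in(("c-165",(22,283),10),("c+165",(360,250),10),("handle top",(516,262),100),("foot",(492,243),4),("roller",(98,320),38),("lug hole",(338,408),34),("pivot",(285,320),34)):
    print(s,cast(m,u/1.4,v/1.4,z).round(1))
E
```

```text
look [ 0.24564336 -0.08695552 -0.96545227]
c-165 [407.7 -93.2  10. ]
c+165 [487.2 224.4  10. ]
handle top [522.3 342.5 100. ]
foot [524.1 344.5   4. ]
roller [463.1 -20.9  38. ]
lug hole [623.1 151.3  34. ]
pivot [521.8 138.9  34. ]
```

View pics/pad.png

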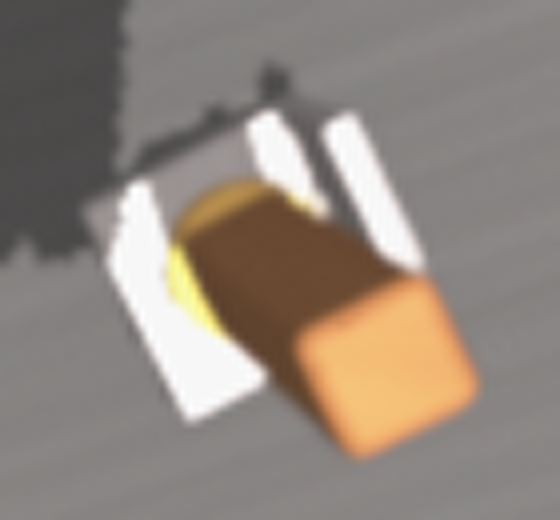

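The crop shows the orange handle top with corners (300,335), (425,280), (478,388) and (362,458). The blade's top strip runs (340,115)–(415,265) on the right side of the foot, so the pushing face looks right and slightly up in the image.

```bash
python3 - <<'E'
from h import *
m=np.load("w1.npy",allow_pickle=True).item()
f=lambda u,v,z: cast(m,320+(u-3.5)/8,140+(v-3.5)/8,z)[:2]
H=np.array([f(*q,100) for q in((297,335),(430,275),(482,390),(360,462))]); print("handle",H.mean(0),np.linalg.norm(np.diff(H,axis=0),axis=1)); 
e=H[1]-H[0]+H[2]-H[3]; print("dir",np.arctan2(e[1],e[0]))
F=np.array([f(*q,8) for q in((85,205),(190,422))]);d=F[1]-F[0]; print("foot left",F,np.linalg.norm(d),np.arctan2(d[1],d[0])+np.pi/2, np.arctan2(d[1],d[0])-np.pi/2)
for z in(40,48):
  B=np.array([f(*q,z) for q in((343,110),(420,268))]);d=B[1]-B[0]; print("blade",z,B,np.linalg.norm(d),np.arctan2(d[1],d[0])+np.pi/2)
p,r,o=tool(); print("tool yaw of x",np.arctan2(*r.as_matrix()[[1,0],0]))
# fixture
c=[cast(m,u/1.4,v/1.4,10)[:2] for u,v in((22,283),(360,250))]; d=c[1]-c[0]; psi=np.arctan2(d[1],d[0])-np.pi/2; print("psi",psi,np.linalg.norm(d))
Rz=lambda a:np.array([[np.cos(a),-np.sin(a)],[np.sin(a),np.cos(a)]])
mid=(c[0]+c[1])/2; O=mid-Rz(psi)@[-90,0]; print("O",O)
for n,q in(("start",(-45,-152)),("seat",(-45,30)),("post",(70,-52)),("pivot",(-30,90)),("shut hole",(70,90))): print(n,O+Rz(psi)@q)
for n,q in(("roller",(463.1,-20.9)),("hole",(623.1,151.3)),("pivot",(521.8,138.9))): print(n,Rz(-psi)@(np.array(q)-O))
E
```

```text
handle [520.45758654 343.06531129] [18.25257833 16.90259563 17.90205282]
dir 1.7282039060452994
foot left [[503.13905197 320.74502531]
 [543.82825797 326.4026254 ]] 41.08065144891955 1.7089547670477876 -1.4326378865420055
blade 40 [[497.07302687 358.31333874]
 [523.93189451 362.80701724]] 27.23218532102637 1.7365680363282276
blade 48 [[495.70829531 356.68069808]
 [521.9909109  361.07796553]] 26.647923813940224 1.7365680363282274
tool yaw of x 2.7978702537326763
psi -0.24530782476796809 327.4408670876835
O [534.71720003  43.73454047]
start [454.15043067 -92.78650433]
seat [498.35003076  83.76489145]
post [589.99312585 -23.70856166]
pivot [527.47226671 138.32582411]
shut hole [624.47852813 114.04032956]
roller [-53.77635047 -80.09214251]
hole [ 59.61404616 125.80943094]
pivot [-35.64189533  89.17944854]
```

```bash
cat >> h.py <<'E'
import json,os
def cp(): return json.load(open("cmd.json")) if os.path.exists("cmd.json") else [208.279,589.258,222.675,2.8018]
def done(dx,dy,dz,rz=0):
    "book-keep a typed move (tool down); prints commanded vs measured"
    x,y,z,a=cp(); c,s=np.cos(a),np.sin(a)
    n=[x+dx*c+dy*s, y+dx*s-dy*c, z-dz, a-rz]; json.dump(n,open("cmd.json","w")); p,r,o=tool()
    print("cmd",np.round(n,3),"meas",p.round(1),round(np.arctan2(*r.as_matrix()[[1,0],0]),3),"F",o["ft_force"].round(1),"w",round(o["width"],1),"g",round(o["grasp_force"],1),"q6",o["qpos"][5].round(2),"t",o["t"])
def plan(X,Y,Z,ax):
    x,y,z,a=cp(); c,s=np.cos(a),np.sin(a); w=(ax-a+np.pi)%(2*np.pi)-np.pi
    print("shift",np.round([(X-x)*c+(Y-y)*s,(X-x)*s-(Y-y)*c,z-Z],1),"rotz",round(-w,3))
Rz=lambda a:np.array([[np.cos(a),-np.sin(a)],[np.sin(a),np.cos(a)]])
E
python3 - <<'E'
from h import *
done(-385,-213,-28)
plan(520.6,343.2,130,1.72+np.pi/2)
m=np.load("w1.npy",allow_pickle=True).item(); im=cv2.imread("pics/w1.png")
hsv=cv2.cvtColor(im,cv2.COLOR_BGR2HSV); g=cv2.inRange(hsv,(22,50,60),(45,255,255))
pts=[(u,np.flatnonzero(g[150:300,u])[0]+150) for u in range(25,250,5) if g[150:300,u].sum()>255*5]
P=np.array([cast(m,u,v-.5,10)[:2] for u,v in pts])
l=cv2.fitLine(P.astype(np.float32),cv2.DIST_HUBER,0,.01,.01).ravel(); print("edge",l,"ang",np.arctan2(l[1],l[0]),len(P))
pts=[(np.flatnonzero(g[v,200:285])[-1]+200,v) for v in range(195,285,5) if g[v,200:285].any()]
P=np.array([cast(m,u+.5,v,10)[:2] for u,v in pts])
l=cv2.fitLine(P.astype(np.float32),cv2.DIST_HUBER,0,.01,.01).ravel(); print("edge2",l,"ang",np.arctan2(l[1],l[0]),len(P))
E
```

```text
cmd [500.275 260.119 250.675   2.802] meas [501.5 258.3 250.5] 2.798 F [ 0.4  0.5 -0.5] w 87.7 g 0.0 q6 -0.77 t 1.15
shift [  8.5  85.1 120.7] rotz -0.489
edge [2.4384382e-01 9.6981454e-01 4.4623361e+02 7.0542030e+01] ang 1.324469 45
edge2 [ 9.7068882e-01 -2.4033970e-01  5.6652936e+02  2.0381512e+02] ang -0.24271579 18
```

```bash
python3 -m inch '[{"xyz":[8.5,85,115],"rot":[0,0,-0.489]},{"xyz":[8.5,85,115],"rot":[0,0,-0.489]},{"xyz":[8.5,85,115],"rot":[0,0,-0.489]},{"xyz":[8.5,85,115],"rot":[0,0,-0.489]},{"xyz":[8.5,85,115],"rot":[0,0,-0.489]},{"xyz":[8.5,85,115],"rot":[0,0,-0.489]},{"xyz":[8.5,85,150],"rot":[0,0,-0.489]},{"xyz":[8.5,85,192],"rot":[0,0,-0.489]},{"xyz":[8.5,85,192],"rot":[0,0,-0.489]},{"xyz":[8.5,85,192],"rot":[0,0,-0.489]}]'
python3 -c "
from h import *
done(8.5,85,192,-.489)"
python3 -m inch '[{"xyz":[0,0,0],"rot":[0,0,0]},{"xyz":[0,0,0],"rot":[0,0,0]},{"xyz":[0,0,0],"rot":[0,0,0]},{"xyz":[0,0,0],"rot":[0,0,0]},{"xyz":[0,0,0],"rot":[0,0,0]},{"xyz":[0,0,0],"rot":[0,0,0]},{"xyz":[0,0,0],"rot":[0,0,0]},{"xyz":[0,0,0],"rot":[0,0,0]}]' 255
```

```text
t: 1.98
ee_pos: [519.3, 342.1, 58.6]
orientation: [0.23, -3.13, 0.003]
ft_force: [0.4, 0.5, 0.5]
width: 87.4
grasp_force: 0.0
cmd [520.591 343.092  58.675   3.291] meas [519.3 342.1  58.6] -2.995 F [0.4 0.5 0.5] w 87.4 g 0.0 q6 -1.15 t 1.9833
t: 2.65
ee_pos: [520.6, 343.1, 58.7]
orientation: [0.234, -3.133, 0.0]
ft_force: [-0.9, 0.3, -0.6]
width: 37.9
grasp_force: 0.0
```

```bash
python3 -m inch '[{"xyz":[0,0,0],"rot":[0,0,0]},{"xyz":[0,0,0],"rot":[0,0,0]},{"xyz":[0,0,0],"rot":[0,0,0]},{"xyz":[0,0,0],"rot":[0,0,0]},{"xyz":[0,0,0],"rot":[0,0,0]},{"xyz":[0,0,0],"rot":[0,0,0]}]'
python3 -c "
from h import *
done(0,0,0); plan(455.5,-77.8,150,1.326+np.pi/2)"
```

```text
t: 3.15
ee_pos: [520.4, 343.0, 58.4]
orientation: [0.234, -3.132, 0.0]
ft_force: [-0.3, 0.5, -1.5]
width: 20.2
grasp_force: 30.0
cmd [520.591 343.092  58.675   3.291] meas [520.4 343.   58.4] -2.992 F [-0.3  0.5 -1.5] w 20.2 g 30.0 q6 -1.16 t 3.15
shift [ 126.9 -406.5  -91.3] rotz 0.394
```

```bash
python3 -m inch '[{"xyz":[0,0,-25],"rot":[0,0,0]},{"xyz":[5,-15,-60],"rot":[0,0,0.05]},{"xyz":[15,-45,-91],"rot":[0,0,0.1]},{"xyz":[26,-82,-91],"rot":[0,0,0.15]},{"xyz":[37,-119,-91],"rot":[0,0,0.2]},{"xyz":[48,-156,-91],"rot":[0,0,0.25]},{"xyz":[59,-192,-91],"rot":[0,0,0.3]},{"xyz":[70,-228,-91],"rot":[0,0,0.35]},{"xyz":[81,-264,-91],"rot":[0,0,0.394]},{"xyz":[92,-300,-91],"rot":[0,0,0.394]},{"xyz":[103,-336,-91],"rot":[0,0,0.394]},{"xyz":[112,-364,-91],"rot":[0,0,0.394]}]'
python3 -c "
from h import *
done(112,-364,-91,.394); plan(455.5,-77.8,150,1.326+np.pi/2)"
```

```text
t: 4.15
ee_pos: [463.2, -35.8, 149.8]
orientation: [0.384, 3.118, -0.0]
ft_force: [0.7, -0.1, -1.3]
width: 19.7
grasp_force: 30.0
cmd [463.945 -33.513 149.675   2.897] meas [463.2 -35.8 149.8] 2.896 F [ 0.7 -0.1 -1.3] w 19.7 g 30.0 q6 -1.43 t 4.15
shift [ -2.5 -45.   -0.3] rotz 0.0
```

```bash
python3 -m inch '[{"xyz":[-2,-25,0],"rot":[0,0,0]},{"xyz":[-2.5,-45,0],"rot":[0,0,0]},{"xyz":[-2.5,-45,0],"rot":[0,0,0]},{"xyz":[-2.5,-45,0],"rot":[0,0,0]}]'
python3 - <<'E'
from h import *
done(-2.5,-45,0)
im=ctrl.get_image("wrist")[:,:,::-1]; m=ctrl.camera_model("wrist"); np.save("w2.npy",m,allow_pickle=True); cv2.imwrite("pics/w2.png",im)
O=np.array([531.9,42.3]); ps=-.245
q=[(-90,165,10),(-90,-165,10),(-67,-152,21),(-23,-152,21),(-67,16,21),(-23,16,21),(-45,-78,40),(-30,90,34)]
W=im.copy()
for x,y,z in q:
    u=proj(m,np.append(O+Rz(ps)@[x,y],z)); print((x,y),u.round(0)); cv2.circle(W,tuple(int(t) for t in u.round()),2,(0,0,255),-1)
cv2.imwrite("pics/w2b.png",cv2.resize(W,(784,588),interpolation=cv2.INTER_CUBIC))
E
```

```text
t: 4.48
ee_pos: [455.3, -78.4, 149.7]
orientation: [0.388, 3.117, 0.0]
ft_force: [0.0, 0.0, -1.7]
width: 19.4
grasp_force: 30.0
cmd [455.465 -77.777 149.675   2.897] meas [455.3 -78.4 149.7] 2.894 F [ 0.   0.  -1.7] w 19.4 g 30.0 q6 -1.52 t 4.4833
(-90, 165) [594. 152.]
(-90, -165) [254. 153.]
(-67, -152) [267. 178.]
(-23, -152) [268. 222.]
(-67, 16) [443. 178.]
(-23, 16) [437. 222.]
(-45, -78) [347. 205.]
(-30, 90) [523. 219.]
```

View pics/w2b.png

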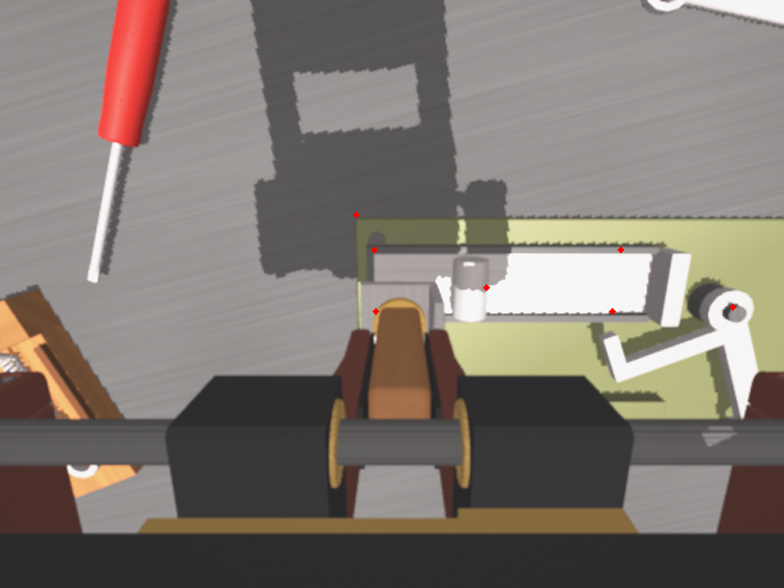

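The overlay matches the fixture to about 2 mm. The roller is at (470,288), or fixture y ≈ -88, and the paddle is behind it with its blade towards it. Now I'll lower the paddle and push slowly.

```bash
python3 -m inch '[{"xyz":[0,0,30],"rot":[0,0,0]},{"xyz":[0,0,50],"rot":[0,0,0]},{"xyz":[0,0,60],"rot":[0,0,0]},{"xyz":[0,0,67],"rot":[0,0,0]},{"xyz":[0,0,67],"rot":[0,0,0]},{"xyz":[0,0,67],"rot":[0,0,0]},{"xyz":[0,2,67],"rot":[0,0,0]},{"xyz":[0,4,67],"rot":[0,0,0]},{"xyz":[0,6,67],"rot":[0,0,0]},{"xyz":[0,8,67],"rot":[0,0,0]},{"xyz":[0,10,67],"rot":[0,0,0]},{"xyz":[0,12,67],"rot":[0,0,0]}]'
python3 -m inch '[{"xyz":[0,1.5,0],"rot":[0,0,0]},{"xyz":[0,3,0],"rot":[0,0,0]},{"xyz":[0,4.5,0],"rot":[0,0,0]},{"xyz":[0,6.5,0],"rot":[0,0,0]},{"xyz":[0,8.5,0],"rot":[0,0,0]},{"xyz":[0,10.5,0],"rot":[0,0,0]},{"xyz":[0,12.5,0],"rot":[0,0,0]},{"xyz":[0,15,0],"rot":[0,0,0]},{"xyz":[0,17.5,0],"rot":[0,0,0]},{"xyz":[0,20,0],"rot":[0,0,0]},{"xyz":[0,22.5,0],"rot":[0,0,0]},{"xyz":[0,25,0],"rot":[0,0,0]}]'
python3 - <<'E'
from h import *
done(0,12,67); done(0,25,0)
im=ctrl.get_image("wrist")[:,:,::-1]; cv2.imwrite("pics/w3.png",im); np.save("w3.npy",ctrl.camera_model("wrist"),allow_pickle=True)
cv2.imwrite("pics/w3b.png",cv2.resize(im[130:300,180:560],(760,340),interpolation=cv2.INTER_CUBIC))
E
```

```text
t: 5.53
ee_pos: [458.6, -66.0, 82.9]
orientation: [0.384, 3.118, -0.0]
ft_force: [-0.8, 0.2, -2.9]
width: 19.8
grasp_force: 30.0
t: 6.53
ee_pos: [464.5, -41.6, 82.7]
orientation: [0.384, 3.118, -0.0]
ft_force: [0.1, -0.6, -2.3]
width: 19.8
grasp_force: 30.0
cmd [458.373 -66.135  82.675   2.897] meas [464.5 -41.6  82.7] 2.897 F [ 0.1 -0.6 -2.3] w 19.8 g 30.0 q6 -1.44 t 6.5333
cmd [464.432 -41.88   82.675   2.897] meas [464.5 -41.6  82.7] 2.897 F [ 0.1 -0.6 -2.3] w 19.8 g 30.0 q6 -1.44 t 6.5333
```

View pics/w3b.png

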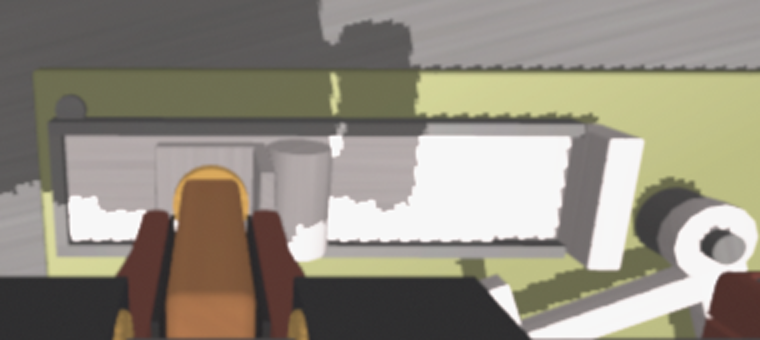

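The paddle is behind the roller at crop (303,195) and centred in the track, and the roller is rolling ahead. I'll continue the push.

```bash
for i in 1 2; do :; done; python3 -m inch '[{"xyz":[0,2.5,0],"rot":[0,0,0]},{"xyz":[0,5,0],"rot":[0,0,0]},{"xyz":[0,7.5,0],"rot":[0,0,0]},{"xyz":[0,10,0],"rot":[0,0,0]},{"xyz":[0,12.5,0],"rot":[0,0,0]},{"xyz":[0,15,0],"rot":[0,0,0]},{"xyz":[0,17.5,0],"rot":[0,0,0]},{"xyz":[0,20,0],"rot":[0,0,0]},{"xyz":[0,22.5,0],"rot":[0,0,0]},{"xyz":[0,25,0],"rot":[0,0,0]},{"xyz":[0,27.5,0],"rot":[0,0,0]},{"xyz":[0,30,0],"rot":[0,0,0]}]' >/dev/null
python3 -m inch '[{"xyz":[0,2.5,0],"rot":[0,0,0]},{"xyz":[0,5,0],"rot":[0,0,0]},{"xyz":[0,7.5,0],"rot":[0,0,0]},{"xyz":[0,10,0],"rot":[0,0,0]},{"xyz":[0,12.5,0],"rot":[0,0,0]},{"xyz":[0,15,0],"rot":[0,0,0]},{"xyz":[0,17.5,0],"rot":[0,0,0]},{"xyz":[0,20,0],"rot":[0,0,0]},{"xyz":[0,22.5,0],"rot":[0,0,0]},{"xyz":[0,25,0],"rot":[0,0,0]},{"xyz":[0,27.5,0],"rot":[0,0,0]},{"xyz":[0,30,0],"rot":[0,0,0]}]'
python3 - <<'E'
from h import *
done(0,60,0)
im=ctrl.get_image("wrist")[:,:,::-1]; cv2.imwrite("pics/w4.png",im); np.save("w4.npy",ctrl.camera_model("wrist"),allow_pickle=True)
cv2.imwrite("pics/w4b.png",cv2.resize(im[130:300,180:560],(760,340),interpolation=cv2.INTER_CUBIC))
E
```

```text
t: 8.58
ee_pos: [479.0, 16.6, 82.7]
orientation: [-0.384, -3.118, -0.0]
ft_force: [1.1, 1.2, -1.6]
width: 19.8
grasp_force: 30.0
cmd [478.973  16.331  82.675   2.897] meas [479.   16.6  82.7] 2.897 F [ 1.1  1.2 -1.6] w 19.8 g 30.0 q6 -1.32 t 8.5833
```

View pics/w4b.png

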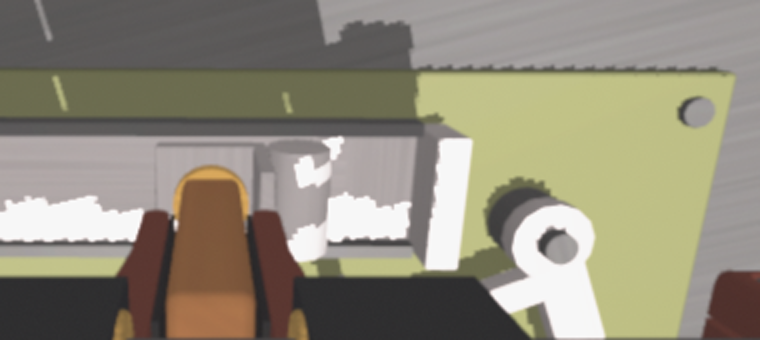

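The roller at crop (302,200) stays just ahead of the blade, about 20 mm before the seat. I'll finish the push.

```bash
python3 -m inch '[{"xyz":[0,2.5,0],"rot":[0,0,0]},{"xyz":[0,5,0],"rot":[0,0,0]},{"xyz":[0,7.5,0],"rot":[0,0,0]},{"xyz":[0,10,0],"rot":[0,0,0]},{"xyz":[0,12.5,0],"rot":[0,0,0]},{"xyz":[0,15,0],"rot":[0,0,0]},{"xyz":[0,17.5,0],"rot":[0,0,0]},{"xyz":[0,20,0],"rot":[0,0,0]},{"xyz":[0,22,0],"rot":[0,0,0]},{"xyz":[0,24,0],"rot":[0,0,0]},{"xyz":[0,25,0],"rot":[0,0,0]},{"xyz":[0,25,0],"rot":[0,0,0]}]'
python3 -m inch '[{"xyz":[0,0,0],"rot":[0,0,0]},{"xyz":[0,0,0],"rot":[0,0,0]},{"xyz":[0,-3,0],"rot":[0,0,0]},{"xyz":[0,-8,0],"rot":[0,0,0]},{"xyz":[0,-15,0],"rot":[0,0,0]},{"xyz":[0,-15,0],"rot":[0,0,0]}]'
python3 - <<'E'
from h import *
done(0,25,0);done(0,-15,0)
im=ctrl.get_image("wrist")[:,:,::-1]; m=ctrl.camera_model("wrist");cv2.imwrite("pics/w5.png",im); np.save("w5.npy",m,allow_pickle=True)
O=np.array([531.9,42.3]); ps=-.245
P=lambda x,y,z: proj(m,np.append(O+Rz(ps)@[x,y],z))
for y in(0,16,30,43): print(y,P(-45,y,37.5).round(),P(-63,y,30).round())
g=cv2.cvtColor(im,cv2.COLOR_BGR2GRAY)
for x in(-55,-60): 
  v=int(P(x,20,30)[1]); print(v,[ (u,int(g[v,u])) for u in range(300,420,3)])
E
```

```text
t: 9.63
ee_pos: [485.1, 40.8, 82.7]
orientation: [0.383, 3.118, 0.0]
ft_force: [0.3, 0.0, -1.9]
width: 19.9
grasp_force: 30.0
t: 10.13
ee_pos: [480.8, 24.9, 82.6]
orientation: [-0.385, -3.117, 0.0]
ft_force: [-0.5, -0.9, -1.5]
width: 19.8
grasp_force: 30.0
cmd [485.032  40.586  82.675   2.897] meas [480.8  24.9  82.6] 2.896 F [-0.5 -0.9 -1.5] w 19.8 g 30.0 q6 -1.3 t 10.1333
cmd [481.397  26.033  82.675   2.897] meas [480.8  24.9  82.6] 2.896 F [-0.5 -0.9 -1.5] w 19.8 g 30.0 q6 -1.3 t 10.1333
0 [326. 229.] [325. 202.]
16 [348. 229.] [347. 202.]
30 [368. 229.] [367. 202.]
43 [386. 229.] [385. 202.]
212 [(300, 171), (303, 170), (306, 141), (309, 118), (312, 125), (315, 133), (318, 176), (321, 176), (324, 177), (327, 177), (330, 177), (333, 177), (336, 177), (339, 177), (342, 174), (345, 171), (348, 144), (351, 172), (354, 201), (357, 191), (360, 160), (363, 163), (366, 166), (369, 170), (372, 170), (375, 167), (378, 160), (381, 131), (384, 113), (387, 165), (390, 169), (393, 172), (396, 169), (399, 186), (402, 230), (405, 186), (408, 186), (411, 186), (414, 187), (417, 186)]
205 [(300, 172), (303, 169), (306, 145), (309, 125), (312, 128), (315, 173), (318, 174), (321, 201), (324, 247), (327, 247), (330, 247), (333, 247), (336, 247), (339, 247), (342, 247), (345, 245), (348, 149), (351, 159), (354, 177), (357, 136), (360, 130), (363, 131), (366, 129), (369, 130), (372, 131), (375, 130), (378, 136), (381, 133), (384, 112), (387, 161), (390, 169), (393, 172), (396, 170), (399, 238), (402, 243), (405, 186), (408, 186), (411, 186), (414, 186), (417, 186)]
```

The roller spans columns 351–382 with its centre at 367, which matches fixture y = 30, so it is seated. Now I'll return the paddle.

```bash
python3 -m inch '[{"xyz":[0,-2,-30],"rot":[0,0,0]},{"xyz":[0,-2,-65],"rot":[0,0,0]},{"xyz":[0,-2,-67],"rot":[0,0,0]},{"xyz":[0,-2,-67],"rot":[0,0,0]}]' >/dev/null
python3 -c "
from h import *
done(0,-2,-67); plan(520.6,343.1,110,3.291)"
```

```text
cmd [480.912  24.093 149.675   2.897] meas [482.5  24.  151.4] 2.896 F [-0.   0.3 -1.9] w 19.7 g 30.0 q6 -1.3 t 10.5167
shift [ 38.8 319.1  39.7] rotz -0.394
```

```bash
python3 -m inch '[{"xyz":[3,20,0],"rot":[0,0,0]},{"xyz":[7,55,0],"rot":[0,0,-0.1]},{"xyz":[11,90,0],"rot":[0,0,-0.2]},{"xyz":[15,127,0],"rot":[0,0,-0.3]},{"xyz":[20,164,0],"rot":[0,0,-0.394]},{"xyz":[24,200,0],"rot":[0,0,-0.394]},{"xyz":[29,236,0],"rot":[0,0,-0.394]},{"xyz":[33,272,0],"rot":[0,0,-0.394]},{"xyz":[37,304,10],"rot":[0,0,-0.394]},{"xyz":[38.8,319,35],"rot":[0,0,-0.394]},{"xyz":[38.8,319,60],"rot":[0,0,-0.394]},{"xyz":[38.8,319,75],"rot":[0,0,-0.394]}]'
python3 -m inch '[{"xyz":[0,0,6],"rot":[0,0,0]},{"xyz":[0,0,11],"rot":[0,0,0]},{"xyz":[0,0,14],"rot":[0,0,0]},{"xyz":[0,0,15.5],"rot":[0,0,0]},{"xyz":[0,0,15.8],"rot":[0,0,0]},{"xyz":[0,0,15.8],"rot":[0,0,0]}]'
python3 -c "
from h import *
done(38.8,319,75,-.394); done(0,0,15.8)"
```

```text
t: 11.52
ee_pos: [518.3, 343.2, 70.3]
orientation: [0.237, -3.128, 0.003]
ft_force: [0.9, -0.3, -3.1]
width: 19.7
grasp_force: 30.0
t: 12.02
ee_pos: [521.2, 343.1, 59.7]
orientation: [-0.233, 3.132, 0.001]
ft_force: [-0.3, 0.1, -0.8]
width: 20.2
grasp_force: 30.0
cmd [520.58  342.986  74.675   3.291] meas [521.2 343.1  59.7] -2.993 F [-0.3  0.1 -0.8] w 20.2 g 30.0 q6 -1.16 t 12.0167
cmd [520.58  342.986  58.875   3.291] meas [521.2 343.1  59.7] -2.993 F [-0.3  0.1 -0.8] w 20.2 g 30.0 q6 -1.16 t 12.0167
```

```bash
python3 -m inch '[{"xyz":[0,0,0.4],"rot":[0,0,0]},{"xyz":[0,0,0.4],"rot":[0,0,0]},{"xyz":[0,0,0.4],"rot":[0,0,0]},{"xyz":[0,0,0.4],"rot":[0,0,0]},{"xyz":[0,0,0.4],"rot":[0,0,0]},{"xyz":[0,0,-10],"rot":[0,0,0]},{"xyz":[0,0,-45],"rot":[0,0,0]},{"xyz":[0,0,-85],"rot":[0,0,0]},{"xyz":[0,0,-100],"rot":[0,0,0]},{"xyz":[0,0,-100],"rot":[0,0,0]}]' 60
python3 - <<'E'
from h import *
done(0,0,-100); plan(500,-360,200,3.291)
m=ctrl.camera_model("top"); im=cv2.imread("pics/top0.png")
r=cast(m,391.3,205.8,27); h=cast(m,403.3,243.3,74); print(r,h,np.arctan2(*(r-h)[[1,0]]),np.linalg.norm((r-h)[:2]))
hsv=cv2.cvtColor(im,cv2.COLOR_BGR2HSV); g=cv2.inRange(hsv,(5,100,60),(18,230,255)); g[:, :370]=0; g[:,:][:185]=0; g[262:]=0; g[:,420:]=0
r=cv2.minAreaRect(np.argwhere(g)[:,::-1].astype(np.float32)); print(r,[cast(m,*q,21).round() for q in cv2.boxPoints(r)])
E
```

```text
t: 12.85
ee_pos: [523.2, 344.6, 164.5]
orientation: [-0.234, 3.125, 0.006]
ft_force: [-0.6, -0.1, -0.4]
width: 66.9
grasp_force: 0.0
cmd [520.58  342.986 158.875   3.291] meas [523.2 344.6 164.5] -2.992 F [-0.6 -0.1 -0.4] w 66.9 g 0.0 q6 -1.16 t 12.85
shift [ 124.9 -692.1  -41.1] rotz -0.0
[ 532.6033346  -352.74096076   27.        ] [ 419.73058483 -369.4572239    74.        ] 0.14702958422766882 114.10386099633628
((394.076904296875, 223.38461303710938), (57.26591110229492, 21.572776794433594), 78.69007110595703) [array([ 558., -317.,   21.]), array([ 570., -378.,   21.]), array([ 409., -401.,   21.]), array([ 398., -341.,   21.])]
```

```bash
python3 -m inch '[{"xyz":[7,-38,-20],"rot":[0,0,0]},{"xyz":[14,-78,-41],"rot":[0,0,0]},{"xyz":[21,-118,-41],"rot":[0,0,0]},{"xyz":[28,-158,-41],"rot":[0,0,0]},{"xyz":[35,-198,-41],"rot":[0,0,0]},{"xyz":[42,-238,-41],"rot":[0,0,0]},{"xyz":[50,-278,-41],"rot":[0,0,0]},{"xyz":[57,-318,-41],"rot":[0,0,0]},{"xyz":[64,-358,-41],"rot":[0,0,0]},{"xyz":[72,-398,-41],"rot":[0,0,0]},{"xyz":[79,-438,-41],"rot":[0,0,0]},{"xyz":[86,-478,-41],"rot":[0,0,0]}]' 60
python3 -m inch '[{"xyz":[7,-40,0],"rot":[0,0,0]},{"xyz":[14,-80,0],"rot":[0,0,0]},{"xyz":[21,-120,0],"rot":[0,0,0]},{"xyz":[29,-160,0],"rot":[0,0,0]},{"xyz":[36,-200,0],"rot":[0,0,0]},{"xyz":[39,-214,0],"rot":[0,0,0]},{"xyz":[39,-214,0],"rot":[0,0,0]},{"xyz":[39,-214,0],"rot":[0,0,0]}]'
python3 - <<'E'
from h import *
done(86,-478,-41);done(39,-214,0)
im=ctrl.get_image("wrist")[:,:,::-1]; m=ctrl.camera_model("wrist");cv2.imwrite("pics/w6.png",im); np.save("w6.npy",m,allow_pickle=True)
for P in((532.6,-352.7,27),(419.7,-369.5,74),(419.7,-369.5,30)): print(proj(m,P))
cv2.imwrite("pics/w6b.png",cv2.resize(im,(784,588),interpolation=cv2.INTER_CUBIC))
E
```

```text
t: 13.85
ee_pos: [505.6, -144.3, 199.5]
orientation: [0.234, -3.132, -0.001]
ft_force: [0.8, -0.3, 0.0]
width: 67.2
grasp_force: 0.0
t: 14.52
ee_pos: [499.1, -359.7, 199.1]
orientation: [0.231, -3.132, -0.002]
ft_force: [-0.3, 0.4, -0.3]
width: 67.1
grasp_force: 0.0
cmd [ 506.593 -142.487  199.875    3.291] meas [ 499.1 -359.7  199.1] -2.994 F [-0.3  0.4 -0.3] w 67.1 g 0.0 q6 -2.36 t 14.5167
cmd [ 499.838 -359.907  199.875    3.291] meas [ 499.1 -359.7  199.1] -2.994 F [-0.3  0.4 -0.3] w 67.1 g 0.0 q6 -2.36 t 14.5167
[285.21468671 220.22618736]
[285.63485555 114.22358164]
[285.42644201 115.50390955]
```

View pics/w6b.png

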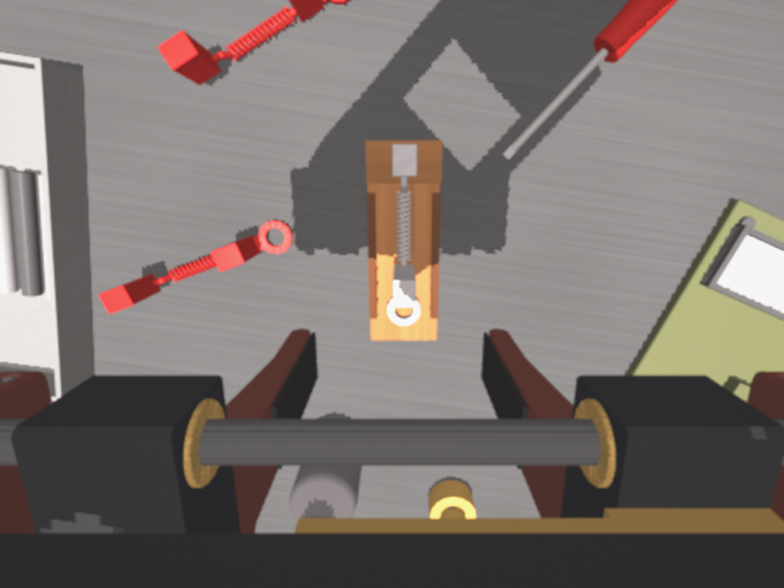

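The silver spring lies straight along the image: hook tab top at (404,160), coil to (404,265), ring centre at (404,310). The red ones at (225,258) and (250,30) are decoys, and this steel-grey one on the wooden rack fits the description.

```bash
python3 - <<'E'
from h import *
m=np.load("w6.npy",allow_pickle=True).item(); im=cv2.imread("pics/w6.png"); hsv=cv2.cvtColor(im,cv2.COLOR_BGR2HSV)
# hook tab top: low saturation inside brown block
s=(hsv[98:135,262:316,1]<70).astype(np.uint8)
n,l,st,ce=cv2.connectedComponentsWithStats(s)
for i in range(1,n): print(st[i],ce[i]+[262,98])
s=(hsv[195:240,262:316,1]<70).astype(np.uint8); n,l,st,ce=cv2.connectedComponentsWithStats(s)
for i in range(1,n): print("ring",st[i],ce[i]+[262,195])
h=cast(m,288.6,114.3,74); r=cast(m,288.4,221.5,26); print(h,r,np.linalg.norm((r-h)[:2]),np.arctan2(*(r-h)[[1,0]]))
plan(h[0],h[1],110,3.291)
E
```

```text
[  0   0  54   3 109] [288.74311927  98.51376147]
[ 18   5  18  32 459] [288.4379085 115.5708061]
[53 33  1  4  4] [315.  132.5]
ring [ 0  0  2 45 74] [262.39189189 220.13513514]
ring [ 14   0  25  38 641] [288.03432137 213.63650546]
ring [ 51   0   3  45 124] [314.08870968 218.50806452]
[ 419.37029193 -366.86944319   74.        ] [ 533.88152357 -348.82491722   26.        ] 115.92422994715068 0.15629346950278833
shift [80.6  5.1 89.9] rotz -0.0
```

```bash
python3 -m inch '[{"xyz":[27,2,30],"rot":[0,0,0]},{"xyz":[54,4,60],"rot":[0,0,0]},{"xyz":[80.6,5.1,90],"rot":[0,0,0]},{"xyz":[80.6,5.1,90],"rot":[0,0,0]},{"xyz":[80.6,5.1,115],"rot":[0,0,0]},{"xyz":[80.6,5.1,140],"rot":[0,0,0]},{"xyz":[80.6,5.1,156],"rot":[0,0,0]},{"xyz":[80.6,5.1,159],"rot":[0,0,0]},{"xyz":[80.6,5.1,159],"rot":[0,0,0]}]'
python3 -m inch '[{"xyz":[0,0,0],"rot":[0,0,0]},{"xyz":[0,0,0],"rot":[0,0,0]},{"xyz":[0,0,0],"rot":[0,0,0]},{"xyz":[0,0,0],"rot":[0,0,0]},{"xyz":[0,0,0],"rot":[0,0,0]},{"xyz":[0,0,0],"rot":[0,0,0]},{"xyz":[0,0,0],"rot":[0,0,0]},{"xyz":[0,0,0],"rot":[0,0,0]},{"xyz":[0,0,0],"rot":[0,0,0]},{"xyz":[0,0,0],"rot":[0,0,0]},{"xyz":[0,0,0],"rot":[0,0,0]}]' 255
python3 -c "
from h import *
done(80.6,5.1,159);"
```

```text
t: 15.32
ee_pos: [419.5, -365.1, 40.4]
orientation: [0.237, -3.131, -0.003]
ft_force: [0.2, 0.3, 0.6]
width: 67.3
grasp_force: 0.0
t: 16.23
ee_pos: [419.5, -367.1, 41.0]
orientation: [-0.234, 3.133, -0.001]
ft_force: [-0.0, -1.1, 1.7]
width: 16.3
grasp_force: 30.0
cmd [ 419.375 -366.845   40.875    3.291] meas [ 419.5 -367.1   41. ] -2.992 F [-0.  -1.1  1.7] w 16.3 g 30.0 q6 -2.46 t 16.2333
```

```bash
python3 - <<'E'
from h import *
O=np.array([531.9,42.3]); ps=-.245
def blob(f,m,u,v,w,z,thr,dark=True,name=""):
    im=cv2.cvtColor(cv2.imread(f),cv2.COLOR_BGR2GRAY)[int(v)-w:int(v)+w+1,int(u)-w:int(u)+w+1].astype(float)
    wt=np.clip((thr-im) if dark else (im-thr),0,None); n,l,s,c=cv2.connectedComponentsWithStats((wt>0).astype(np.uint8))
    k=min(range(1,n),key=lambda i:np.hypot(*(c[i]-w))); wt[l!=k]=0
    yy,xx=np.mgrid[:2*w+1,:2*w+1]; q=np.array([(wt*xx).sum(),(wt*yy).sum()])/wt.sum()+[int(u)-w,int(v)-w]
    P=cast(m,*q,z); print(name,q.round(2),s[k],P.round(1),"fix",(Rz(-ps)@(P[:2]-O)).round(1))
mt=ctrl.camera_model("top"); m1=np.load("w1.npy",allow_pickle=True).item(); m2=np.load("w2.npy",allow_pickle=True).item();m5=np.load("w5.npy",allow_pickle=True).item()
blob("pics/top0.png",mt,214.4,174.2,4,32,190,True,"hole top")
blob("pics/top0.png",mt,276.7,186.1,4,37,190,False,"post top")
blob("pics/top0.png",mt,219.2,208.3,3,34,190,True,"pivot top")
blob("pics/w1.png",m1,241.5,291.4,7,31,170,True,"hole w1")
blob("pics/w1.png",m1,203.5,230,7,36,190,True,"pivot w1")
g=cv2.cvtColor(cv2.imread("pics/w1.png"),cv2.COLOR_BGR2GRAY); print(g[282:300,228:256])
E
```

```text
hole top [214.1  173.66] [ 3  2  3  4 11] [629.3 148.5  32. ] fix [ 68.8 126.7]
post top [276.41 185.2 ] [4 2 2 3 6] [592.8 -28.5  37. ] fix [ 76.3 -53.9]
pivot top [218.84 208.06] [ 1  2  4  3 10] [529.  133.5  34. ] fix [-24.9  87.8]
hole w1 [241.52 291.63] [ 5  5  7  7 39] [624.9 150.3  31. ] fix [ 64.  127.3]
pivot w1 [201.22 233.44] [ 0  4 12 11 92] [526.4 134.1  36. ] fix [-27.6  87.8]
[[223 241 243 244 244 245 245 245 244 244 244 245 245 245 235 213 221 205
  144 107  98  92  90 107 151 176 178 180]
 [201 232 242 244 244 244 245 245 245 244 244 244 245 245 243 241 242 236
  196 129 103  96  91  96 133 155 169 178]
 [183 213 237 243 243 244 244 245 245 244 244 244 245 245 245 245 245 243
  229 166 112  99  93  92 106 119 148 172]
 [178 189 224 241 243 243 244 245 245 245 245 245 245 245 245 245 245 245
  241 212 140 105  97  93  95 102 123 159]
 [177 180 198 230 242 243 244 244 245 245 245 245 244 244 244 245 245 245
  244 234 186 124 102 102 120 141 153 168]
 [176 175 170 202 237 244 244 244 245 244 244 244 243 242 241 243 244 244
  244 242 224 161 112 115 146 168 175 178]
 [1
[... 701 characters left out ...]
173 174 174 176 192 227 242 244 244 238 219 178 142 125 120 122 143 188
  228 242 244 244 244 243 235 193 166 173]
 [174 173 173 174 179 210 237 243 244 242 234 218 195 177 166 156 169 216
  238 243 244 244 244 243 240 220 185 175]
 [172 173 173 173 174 187 219 240 243 243 242 237 230 218 207 212 224 237
  243 244 244 243 242 238 227 207 182 174]
 [170 170 170 171 171 175 194 228 242 243 243 242 241 237 235 238 240 242
  243 243 242 237 226 211 191 179 173 172]
 [152 152 153 152 152 152 159 193 223 232 232 232 231 231 230 231 232 232
  231 226 217 196 174 161 155 153 153 151]
 [106 106 106 106 107 106 108 123 148 161 162 161 160 162 161 161 162 162
  157 147 132 117 109 107 107 106 106 105]]
```

```bash
python3 -c "
from h import *
plan(645,40,140,3.291)"
python3 -m inch '[{"xyz":[0,0,-10],"rot":[0,0,0]},{"xyz":[0,0,-25],"rot":[0,0,0]},{"xyz":[0,0,-50],"rot":[0,0,0]},{"xyz":[0,0,-80],"rot":[0,0,0]},{"xyz":[0,0,-99],"rot":[0,0,0]},{"xyz":[0,0,-99],"rot":[0,0,0]}]'
python3 -c "
from h import *
done(0,0,-99); plan(645,40,140,3.291)"
```

```text
shift [-283.6  368.8  -99.1] rotz -0.0
t: 16.73
ee_pos: [420.9, -368.1, 143.8]
orientation: [-0.234, 3.129, -0.007]
ft_force: [1.0, -0.9, -5.1]
width: 15.8
grasp_force: 30.0
cmd [ 419.375 -366.845  139.875    3.291] meas [ 420.9 -368.1  143.8] -2.992 F [ 1.  -0.9 -5.1] w 15.8 g 30.0 q6 -2.46 t 16.7333
shift [-2.836e+02  3.688e+02 -1.000e-01] rotz -0.0
```

```bash
python3 -m inch '[{"xyz":[-12,16,0],"rot":[0,0,0]},{"xyz":[-32,42,0],"rot":[0,0,0]},{"xyz":[-56,73,0],"rot":[0,0,0]},{"xyz":[-80,104,0],"rot":[0,0,0]},{"xyz":[-104,135,0],"rot":[0,0,0]},{"xyz":[-128,166,0],"rot":[0,0,0]},{"xyz":[-152,198,0],"rot":[0,0,0]},{"xyz":[-176,229,0],"rot":[0,0,0]},{"xyz":[-200,260,0],"rot":[0,0,0]},{"xyz":[-224,291,0],"rot":[0,0,0]},{"xyz":[-248,322,0],"rot":[0,0,0]},{"xyz":[-264,344,0],"rot":[0,0,0]}]' >/dev/null
python3 -m inch '[{"xyz":[-14,18,0],"rot":[0,0,0]},{"xyz":[-19,24,0],"rot":[0,0,0]},{"xyz":[-19.6,24.8,0],"rot":[0,0,0]},{"xyz":[-19.6,24.8,0],"rot":[0,0,0]},{"xyz":[-19.6,24.8,0],"rot":[0,0,0]},{"xyz":[-19.6,24.8,0],"rot":[0,0,0]}]'
python3 - <<'E'
from h import *
done(-264,344,0);done(-19.6,24.8,0)
im=ctrl.get_image("wrist")[:,:,::-1]; m=ctrl.camera_model("wrist");cv2.imwrite("pics/w7.png",im); np.save("w7.npy",m,allow_pickle=True)
O=np.array([531.9,42.3]); ps=-.245; W=im.copy()
for n,x,y,z in(("post",70,-52,37),("pivot",-30,90,34),("hole",62,128,34),("seat",-45,30,37),("corner",-90,165,10),("corner",-90,-165,10),("deck",44,-85,23),("deck",44,65,23),("corner",105,165,10)):
    u=proj(m,np.append(O+Rz(ps)@[x,y],z)); print(n,u.round(1)); cv2.circle(W,tuple(int(t) for t in u.round()),1,(0,0,255),-1)
cv2.imwrite("pics/w7b.png",cv2.resize(W,(784,588),interpolation=cv2.INTER_CUBIC))
E
```

```text
t: 18.23
ee_pos: [644.1, 38.7, 139.4]
orientation: [0.232, -3.132, 0.0]
ft_force: [0.0, -0.4, -4.5]
width: 15.7
grasp_force: 30.0
cmd [629.305  12.577 139.875   3.291] meas [644.1  38.7 139.4] -2.994 F [ 0.  -0.4 -4.5] w 15.7 g 30.0 q6 -1.68 t 18.2333
cmd [645.001  40.015 139.875   3.291] meas [644.1  38.7 139.4] -2.994 F [ 0.  -0.4 -4.5] w 15.7 g 30.0 q6 -1.68 t 18.2333
post [219.1 131.4]
pivot [425.7  83.2]
hole [412.4 201.9]
seat [368.8  31.7]
corner [523.6  53.7]
corner [ 155.5 -128.8]
deck [195.8  86.5]
deck [355.2 154.9]
corner [414.6 247.5]
```

View pics/w7b.png

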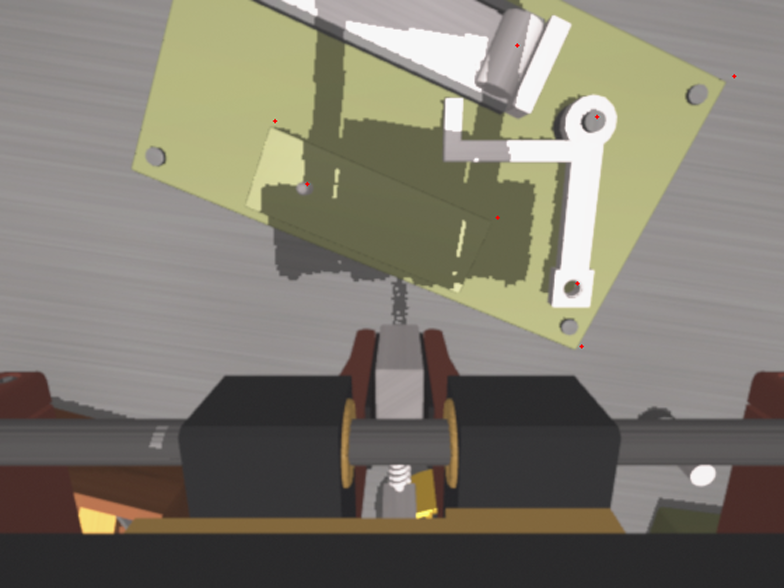

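The view shows the roller seated at (512,50), the keeper open with its hole at (571,288), the post at (303,187), and the hook tab held between the fingers at (400,345). The predicted points are about 3 mm off, so I'll refit the fixture pose from these.

```bash
python3 - <<'E'
from h import *
from scipy.optimize import least_squares
m=np.load("w7.npy",allow_pickle=True).item(); g=cv2.cvtColor(cv2.imread("pics/w7.png"),cv2.COLOR_BGR2GRAY)
def blob(u,v,w,thr,dark):
    a=g[v-w:v+w+1,u-w:u+w+1].astype(float); wt=np.clip(thr-a if dark else a-thr,0,30); n,l,s,c=cv2.connectedComponentsWithStats((wt>0).astype(np.uint8))
    k=min(range(1,n),key=lambda i:np.hypot(*(c[i]-w))); wt[l!=k]=0; yy,xx=np.mgrid[:2*w+1,:2*w+1]
    return np.array([(wt*xx).sum(),(wt*yy).sum()])/wt.sum()+[u-w,v-w],s[k]
hole=blob(408,205,8,170,True); print("hole",hole)
print(g[126:142,206:226])
F=[((-90,165,10),(515.7,57.5)),((105,165,10),(412.3,249.3)),((44,-85,23),(192.9,90.7)),((44,65,23),(351.4,158.6)),((96,-85,23),(176,147.5)),((105,-165,10),(95.5,121)),((-30,90,38),(425,86.5))]
f=lambda q:np.concatenate([(Rz(-q[2])@(cast(m,*u,P[2])[:2]-q[:2])-P[:2]) for P,u in F])
r=least_squares(f,[531.9,42.3,-.245],loss="soft_l1"); print(r.x,r.fun.reshape(-1,2).round(1))
np.save("fix.npy",r.x); O,ps=r.x[:2],r.x[2]
h=cast(m,*hole[0],34); print("hole",h,"fix",Rz(-ps)@(h[:2]-O))
print("post pred",O+Rz(ps)@[70,-52],proj(m,np.append(O+Rz(ps)@[70,-52],37)))
# tab top
c=g[215:285,262:312]; print("tab cols row 240",g[240,255:315]); print("rows",g[220:280:2,286])
E
```

```text
hole (array([408.09194991, 205.35527728]), array([  3,   3,  11,  12, 102], dtype=int32))
[[208 208 208 208 208 209 209 209 209 205 164 113 102 102 102 102 102 103
  102 103]
 [208 208 208 208 209 209 209 209 209 206 163 111 102 102 102 102 103 102
  102 102]
 [208 208 208 208 209 209 209 209 209 204 161 111 103 102 102 102 102 102
  102 102]
 [208 208 209 209 209 209 208 207 205 191 150 113 109 107 106 105 102 102
  102 102]
 [203 206 208 208 208 208 201 189 176 159 137 123 119 115 113 110 105 103
  102 102]
 [159 185 201 204 204 202 186 163 152 147 143 137 129 121 117 114 109 104
  102 102]
 [112 137 154 155 156 158 162 159 156 159 158 154 140 126 117 113 110 105
  102 102]
 [101 105 108 108 109 120 143 158 163 166 167 163 148 128 116 111 108 105
  101 101]
 [101 101 101 101 103 118 141 159 166 167 166 164 149 129 115 108 106 104
  101 101]
 [101 102 101 101 101 113 137 158 166 166 164 162 148 129 112 106 105 103
  101 101]
 [101 100 101 101 101 105 123 148 161 162 161 157 141 121 109 103 104 102
  101 101]
 [101 101 101 101 101 102 109 126 141 150 150 141 126 112 105 102 102 102
 
[... 326 characters left out ...]
 101 101 101
  100 100]]
[ 5.35130957e+02  4.03752080e+01 -2.44831390e-01] [[ 1.6 -3.6]
 [-0.9 -0.2]
 [ 0.5 -0.2]
 [ 0.7 -0.6]
 [-0.3  0.7]
 [-1.4  2. ]
 [-0.1  0.4]]
hole [626.76451114 148.43712468  34.        ] fix [ 62.70745306 127.05062565]
post pred [590.4390084  -27.04155106] [216.42067423 134.96798116]
tab cols row 240 [ 63  61  60  61  60  61  60  61  61  60  60  63  69  60  44  58  98 119
 122 123 124 124 123 123 122 122 122 122 122 120 121 120 119 119 119 120
 120 120 121 121 121 121 120 117  91  54  44  63  68  61  60  61  60  60
  61  60  59  60  61  61]
rows [ 86  88  86 125 112 106 114 120 120 120 120 119 120 120 120 120 120 120
 119 119 120 121 147 158 160 159 161 163 162 161]
```

```bash
python3 -c "
from h import *
plan(613.1,90,115,1.34)"
```

```text
shift [24.1 54.2 24.9] rotz 1.951
```

```bash
python3 -m inch '[{"xyz":[3,6,0],"rot":[0,0,0.08]},{"xyz":[6,14,0],"rot":[0,0,0.18]},{"xyz":[9,20,0],"rot":[0,0,0.29]},{"xyz":[12,27,0],"rot":[0,0,0.4]},{"xyz":[15,33,0],"rot":[0,0,0.51]},{"xyz":[18,40,0],"rot":[0,0,0.62]},{"xyz":[21,47,0],"rot":[0,0,0.73]},{"xyz":[24,54,0],"rot":[0,0,0.84]},{"xyz":[24,54,0],"rot":[0,0,0.95]},{"xyz":[24,54,0],"rot":[0,0,1.06]},{"xyz":[24,54,0],"rot":[0,0,1.17]},{"xyz":[24,54,0],"rot":[0,0,1.28]}]'
python3 -c "
from h import *
done(24,54,0,1.28);plan(613.1,90,115,1.34)"
python3 -m inch '[{"xyz":[0,0,4],"rot":[0,0,0.11]},{"xyz":[0,0,10],"rot":[0,0,0.22]},{"xyz":[0,0,15],"rot":[0,0,0.33]},{"xyz":[0,0,20],"rot":[0,0,0.44]},{"xyz":[0,0,25],"rot":[0,0,0.54]},{"xyz":[0,0,25],"rot":[0,0,0.63]},{"xyz":[0,0,25],"rot":[0,0,0.671]},{"xyz":[0,0,25],"rot":[0,0,0.671]},{"xyz":[0,0,25],"rot":[0,0,0.671]},{"xyz":[0,0,25],"rot":[0,0,0.671]}]'
cat > look.py <<'E'
from h import *
import sys
def blob(g,u,v,w,thr):
    a=g[v-w:v+w+1,u-w:u+w+1].astype(float); wt=np.clip(thr-a,0,30); n,l,s,c=cv2.connectedComponentsWithStats((wt>0).astype(np.uint8))
    k=min(range(1,n),key=lambda i:np.hypot(*(c[i]-w))); wt[l!=k]=0; yy,xx=np.mgrid[:2*w+1,:2*w+1]
    return np.array([(wt*xx).sum(),(wt*yy).sum()])/wt.sum()+[u-w,v-w],s[k]
def snap(n):
    im=ctrl.get_image("wrist")[:,:,::-1]; m=ctrl.camera_model("wrist"); cv2.imwrite(f"pics/{n}.png",im); np.save(n+".npy",m,allow_pickle=True); return im,m,cv2.cvtColor(im,cv2.COLOR_BGR2GRAY)
E
python3 - <<'E'
from look import *
done(0,0,25,.671)
im,m,g=snap("w8"); u=proj(m,(626.8,148.4,34)); print("pred hole",u)
q=blob(g,int(u[0]),int(u[1]),11,170); h=cast(m,*q[0],34); print(q,h)
f=np.load("fix.npy"); print("fix",Rz(-f[2])@(h[:2]-f[:2])); print("pivot pred",proj(m,np.append(f[:2]+Rz(f[2])@[-30,90],34)))
print(g[int(u[1])-12:int(u[1])+13:2,int(u[0])-14:int(u[0])+15:2])
E
```

```text
t: 19.28
ee_pos: [613.2, 89.0, 140.2]
orientation: [1.692, 2.647, 0.001]
ft_force: [-0.0, 0.1, -3.8]
width: 15.6
grasp_force: 30.0
cmd [613.24   89.848 139.875   2.011] meas [613.2  89.  140.2] 2.004 F [-0.   0.1 -3.8] w 15.6 g 30.0 q6 -0.31 t 19.2833
shift [ 0.2 -0.1 24.9] rotz 0.671
t: 20.12
ee_pos: [613.4, 89.4, 115.2]
orientation: [2.462, 1.951, 0.001]
ft_force: [-0.5, -0.2, -4.4]
width: 16.2
grasp_force: 30.0
cmd [613.24   89.848 114.875   1.34 ] meas [613.4  89.4 115.2] 1.34 F [-0.5 -0.2 -4.4] w 16.2 g 30.0 q6 0.36 t 20.1167
pred hole [285.66491945 137.84463462]
(array([289.1544484 , 135.88896797]), array([ 8,  4, 12, 15, 65], dtype=int32)) [629.75116504 149.21981762  34.        ]
fix [ 65.4153205  128.53392053]
pivot pred [169.21602537 183.38935987]
[[234 243 247 247 247 247 247 247 247 247 247 247 247 247 223]
 [247 247 247 247 247 247 247 247 247 247 247 247 247 247 236]
 [247 247 247 247 247 246 235 225 223 245 247 247 247 247 246]
 [247 247 247 247 245 204 144 122 117 165 229 247 247 247 247]
 [247 247 247 247 215 207 213 197 157 108 156 241 247 247 247]
 [247 247 247 244 216 214 214 215 212 114 105 170 247 247 247]
 [247 247 247 238 210 214 214 215 215 166 103 161 247 247 247]
 [247 247 247 242 209 213 214 215 215 165 109 202 247 247 247]
 [247 247 247 247 215 209 214 215 190 106 155 243 247 247 247]
 [247 247 247 247 241 209 198 189 164 154 223 247 247 247 247]
 [247 247 247 247 247 244 230 218 225 241 247 247 247 247 247]
 [247 247 247 247 247 247 247 247 247 247 247 247 247 247 247]
 [247 247 247 247 247 247 247 247 247 247 247 247 247 247 242]]
```

```bash
python3 -c "
from h import *
plan(626.9,148.8,68,1.34)"
```

```text
shift [60.5 -0.2 46.9] rotz -0.0
```

```bash
python3 -m inch '[{"xyz":[12,0,9],"rot":[0,0,0]},{"xyz":[30,0,24],"rot":[0,0,0]},{"xyz":[48,0,38],"rot":[0,0,0]},{"xyz":[58,0,45],"rot":[0,0,0]},{"xyz":[60.5,-0.2,47],"rot":[0,0,0]},{"xyz":[60.5,-0.2,47],"rot":[0,0,0]},{"xyz":[60.5,-0.2,47],"rot":[0,0,0]},{"xyz":[60.5,-0.2,47],"rot":[0,0,0]}]' >/dev/null
python3 -c "
from h import *
done(60.5,-.2,47)"
python3 -m inch '[{"xyz":[0,0,3],"rot":[0,0,0]},{"xyz":[0,0,6],"rot":[0,0,0]},{"xyz":[0,0,9],"rot":[0,0,0]},{"xyz":[0,0,12],"rot":[0,0,0]},{"xyz":[0,0,12],"rot":[0,0,0]}]'
python3 -c "
from h import *
done(0,0,12)"
```

```text
cmd [626.896 148.786  67.875   1.34 ] meas [627.2 148.3  68.5] 1.339 F [-0.2 -0.4 -3.6] w 15.8 g 30.0 q6 0.45 t 20.8333
t: 21.25
ee_pos: [626.4, 148.5, 55.1]
orientation: [-2.462, -1.95, 0.002]
ft_force: [-0.2, -0.2, -4.9]
width: 15.9
grasp_force: 30.0
cmd [626.896 148.786  55.875   1.34 ] meas [626.4 148.5  55.1] 1.34 F [-0.2 -0.2 -4.9] w 15.9 g 30.0 q6 0.45 t 21.25
```

```bash
python3 -m inch '[{"xyz":[0,0,3],"rot":[0,0,0]},{"xyz":[0,0,6],"rot":[0,0,0]},{"xyz":[0,0,8],"rot":[0,0,0]},{"xyz":[0,0,9.5],"rot":[0,0,0]},{"xyz":[0,0,10.8],"rot":[0,0,0]},{"xyz":[0,0,10.8],"rot":[0,0,0]}]'
python3 -c "
from h import *
done(0,0,10.8)"
```

```text
t: 21.75
ee_pos: [627.0, 148.9, 45.1]
orientation: [2.463, 1.951, -0.0]
ft_force: [-0.8, -0.1, -2.2]
width: 15.7
grasp_force: 30.0
cmd [626.896 148.786  45.075   1.34 ] meas [627.  148.9  45.1] 1.34 F [-0.8 -0.1 -2.2] w 15.7 g 30.0 q6 0.45 t 21.75
```

```bash
python3 -m inch '[{"xyz":[0,0,0],"rot":[0,0,0]},{"xyz":[0,0,0],"rot":[0,0,0]},{"xyz":[0,0,0],"rot":[0,0,0]},{"xyz":[0,0,0],"rot":[0,0,0]},{"xyz":[0,0,0],"rot":[0,0,0]},{"xyz":[0,0,0],"rot":[0,0,0]},{"xyz":[0,0,-10],"rot":[0,0,0]},{"xyz":[0,0,-35],"rot":[0,0,0]},{"xyz":[0,0,-55],"rot":[0,0,0]},{"xyz":[0,0,-60],"rot":[0,0,0]},{"xyz":[0,0,-60],"rot":[0,0,0]}]' 110
python3 - <<'E'
from look import *
done(0,0,-60)
im,m,g=snap("w9"); f=np.load("fix.npy")
W=lambda x,y,z: np.append(f[:2]+Rz(f[2])@[x,y],z)
# expected hook tab top, z 78, at the hole; eye tab
for n,P in(("hook top",(626.9,148.8,78)),("hook top if 8 high",(626.9,148.8,86)),("eye top",(606.8,63.1,72)),("ring",(600.6,36.8,26)),("post",W(70,-52,37))): print(n,proj(m,P).round(1))
u=proj(m,(626.9,148.8,78)).round().astype(int)
print(g[max(u[1]-45,0):u[1]+40:4,u[0]-40:u[0]+44:4])
m=ctrl.camera_model("side"); s=ctrl.get_image("side")[:,:,::-1]; cv2.imwrite("pics/s9.png",s)
for n,P in(("hook base",(626.9,148.8,34)),("hook top",(626.9,148.8,78)),("eye top",(606.8,63.1,72))): print("side",n,proj(m,P).round(1))
E
```

```text
t: 22.67
ee_pos: [628.3, 149.1, 107.4]
orientation: [2.461, 1.95, 0.006]
ft_force: [-0.2, -0.4, -0.0]
width: 50.1
grasp_force: 0.0
cmd [626.896 148.786 105.075   1.34 ] meas [628.3 149.1 107.4] 1.34 F [-0.2 -0.4 -0. ] w 50.1 g 0.0 q6 0.45 t 22.6667
hook top [285.7 236. ]
hook top if 8 high [285.8 240.4]
eye top [285.6 343.9]
ring [285.4 334.4]
post [290.4 401.4]
[[101 101 101 102 102 101 101 101 102 101 102 102 102 102 103 102 102  88
   85 100 103]
 [101 101 101 102 101 101 102 101 101 101 102 105 102 102 102 103 102 102
  103 102 102]
 [101 102 101 101 101 101 101 101 102 112 123 150 108 102 103 103 103 102
  102 103 102]
 [102 101 101 102 101 101 106 119 137 163 166 165 149 102 102 102 103 103
  103 102 102]
 [101 101 102 101 102 125 155 127 126 126 124 124 162 103 101 102 103 102
  213 102 103]
 [101 102 101 102 113 163 166 125 125 123 123 123 154 125 103 102 102 102
  210 103 103]
 [101 107 120 145 166 166 163 124 125 123 122 123 148 162 102 102 102 102
  165 102 102]
 [129 161 166 164 164 163 162 124 124 122 121 123 138 164 108 103 102 102
  215 103 102]
 [165 164 164 163 163 1
[... 607 characters left out ...]
01 101 102 100 101 102 125 130 134 147 124 110 101 101 102 101 110
  216 141 102]
 [101 101 101 101 101 102 102 107 126 137 139 105 101 189 211 197 213 215
  216 217 195]
 [101 101 101 101 108 128 133 104 126 147 139 105 101 163 213 213 214 215
  216 216 216]
 [101 101 111 114 112 107 101 101 127 143 181 106 101 103 212 213 214 215
  215 216 216]
 [111 101 116 104 101 101 102 102 166 144 139 104 139 196 212 212 213 214
  215 215 215]
 [107 101 102 101 101 101 101 101 126 145 139 127 210 210 212 212 213 214
  214 215 215]
 [101 101 101 101 100  90  91  89 122 148 142 166 164 172 178 185 191 181
  204 215 212]]
side hook base [199.1 218.2]
side hook top [198.3 206.4]
side eye top [222.  199.8]
```

The numbers show the hook tab upright at (282,237) against a predicted (286,236) for a fully seated pin, with the coil running straight along the tool axis. Next is the eye tab.

```bash
python3 -m inch '[{"xyz":[-25,0,0],"rot":[0,0,0]},{"xyz":[-60,-0.5,0],"rot":[0,0,0]},{"xyz":[-86,-0.5,0],"rot":[0,0,0]},{"xyz":[-88,-0.5,0],"rot":[0,0,0]},{"xyz":[-88,-0.5,0],"rot":[0,0,0]},{"xyz":[-88,-0.5,20],"rot":[0,0,0]},{"xyz":[-88,-0.5,40],"rot":[0,0,0]},{"xyz":[-88,-0.5,55],"rot":[0,0,0]},{"xyz":[-88,-0.5,63],"rot":[0,0,0]},{"xyz":[-88,-0.5,65],"rot":[0,0,0]},{"xyz":[-88,-0.5,65],"rot":[0,0,0]}]'
python3 - <<'E'
from look import *
done(-88,-.5,65)
im,m,g=snap("w10")
for n,P in(("eye top",(606.8,63.1,72)),("hook top",(626.9,148.8,78))): print(n,proj(m,P).round(1))
print(g[150:300:5,255:318:4])
E
```

```text
t: 23.68
ee_pos: [606.0, 64.0, 39.3]
orientation: [-2.461, -1.951, 0.002]
ft_force: [-0.5, 0.4, -0.2]
width: 49.7
grasp_force: 0.0
cmd [606.262  63.238  40.075   1.34 ] meas [606.   64.   39.3] 1.341 F [-0.5  0.4 -0.2] w 49.7 g 0.0 q6 0.32 t 23.6833
eye top [287.9 281.7]
hook top [288.7  78.3]
[[183 182 183 186 185 141 161 154 140 174 218 191 192 192 193 193]
 [ 92 127 183 184 185  97 196 231 217 146 175 190 191 192 192 192]
 [ 92  93 183 184 184  99 137 214 242 237 170 190 191 192 192 192]
 [ 92  92 179 184 184 144 109 149 184 229 213 188 191 191 192 192]
 [ 92  92 143 182 184 137 181 205 195 144 208 188 189 191 191 192]
 [ 92  92  94 183 183 110 192 233 234 178 176 189 189 190 191 191]
 [ 92 114 178 182 183 161 135 202 239 239 169 188 188 189 190 191]
 [ 92  92 103 181 183 107  99 143 187 230 201 187 188 189 189 191]
 [ 91  92  92 181 181 141 151 198 153 172 208 187 187 188 189 190]
 [ 91  92  93 170 181 135 197 231 222 142 185 184 141 100 154 145]
 [ 91  79  79 101 121  85 171 224 242 221 175 135  88  88  91  93]
 [ 89  80  80  81  79 112 107 160 218 239 161  99  78  72  71  71]
 
[... 505 characters left out ...]
 111 109 110  90  89  88  88]
 [ 90  89  89  89  92 109 108 111 110 110 110 111  90  88  88  88]
 [ 90  89  89  89  99 108 108 111 111 110 110 111  95  89  88  88]
 [ 90  90  88  88 102 109 109 111 110 109 109 110  97  88  88  89]
 [ 89  88  88  88 106 110 109 111 111 109 109 110 105  88  88  88]
 [ 89  88  88  88 138 144 147 147 144 145 147 142 137  88  88  88]
 [ 89  88  87  90 141 147 143 144 146 143 144 145 135  88  89  88]
 [ 89  88  89 114 139 145 146 142 145 145 143 146 139  96  88  88]
 [ 88  88  88 142 140 143 144 145 143 147 147 145 137 125  88  88]
 [ 89  88  87 142 139 145 142 146 147 146 145 146 135 122  88  89]
 [ 89  88  87 127 134 146 146 145 144 146 145 144 133  98  88  88]]
```

```bash
python3 -m inch '[{"xyz":[0,0,0],"rot":[0,0,0]},{"xyz":[0,0,0],"rot":[0,0,0]},{"xyz":[0,0,0],"rot":[0,0,0]},{"xyz":[0,0,0],"rot":[0,0,0]},{"xyz":[0,0,0],"rot":[0,0,0]},{"xyz":[0,0,0],"rot":[0,0,0]},{"xyz":[0,0,0],"rot":[0,0,0]},{"xyz":[0,0,0],"rot":[0,0,0]},{"xyz":[0,0,0],"rot":[0,0,0]}]' 255
python3 -m inch '[{"xyz":[0,0,-4],"rot":[0,0,0]},{"xyz":[0,0,-8],"rot":[0,0,0]},{"xyz":[0,0,-12],"rot":[0,0,0]},{"xyz":[0,0,-15],"rot":[0,0,0]},{"xyz":[0,0,-15],"rot":[0,0,0]}]'
python3 - <<'E'
from look import *
done(0,0,-15)
E
```

```text
t: 24.48
ee_pos: [606.5, 63.2, 40.4]
orientation: [2.462, 1.95, 0.001]
ft_force: [-0.7, 0.0, 3.6]
width: 15.9
grasp_force: 30.0
t: 24.9
ee_pos: [606.4, 63.3, 55.7]
orientation: [2.462, 1.951, 0.001]
ft_force: [-0.1, 0.4, -2.9]
width: 16.1
grasp_force: 30.0
cmd [606.262  63.238  55.075   1.34 ] meas [606.4  63.3  55.7] 1.34 F [-0.1  0.4 -2.9] w 16.1 g 30.0 q6 0.32 t 24.9
```

```bash
python3 -m inch '[{"xyz":[-2,0.5,0],"rot":[0,0,0]},{"xyz":[-5,1.3,0],"rot":[0,0,0]},{"xyz":[-8.5,2.2,0],"rot":[0,0,0]},{"xyz":[-12,3.1,0],"rot":[0,0,0]},{"xyz":[-15,3.9,0],"rot":[0,0,0.003]},{"xyz":[-18,4.6,0],"rot":[0,0,0.006]},{"xyz":[-21.5,4.9,0],"rot":[0,0,0.008]},{"xyz":[-25,5.1,0],"rot":[0,0,0.01]},{"xyz":[-28.5,5.3,0],"rot":[0,0,0.012]},{"xyz":[-32,5.5,0],"rot":[0,0,0.014]},{"xyz":[-35,5.6,0],"rot":[0,0,0.014]},{"xyz":[-37,5.6,0],"rot":[0,0,0.014]}]'
python3 - <<'E'
from look import *
done(-37,5.6,0,.014)
im,m,g=snap("w11"); f=np.load("fix.npy"); W=lambda x,y,z: np.append(f[:2]+Rz(f[2])@[x,y],z)
for n,P in(("hook top",W(70,90,78)),("hook front top edge",W(70,100,78)),("eye top",W(70,2,87)),("tooth arm end",W(-30,5,34)),("pivot",W(-30,90,34)),("arm mid",W(20,90,34))): print(n,proj(m,P).round(1))
u=proj(m,W(70,90,78)).round().astype(int); print(u); print(g[max(0,u[1]-40):u[1]+60:5,u[0]-40:u[0]+44:4])
E
```

```text
t: 25.9
ee_pos: [603.2, 25.5, 55.1]
orientation: [2.476, 1.933, -0.0]
ft_force: [0.5, 0.2, -3.0]
width: 15.9
grasp_force: 30.0
cmd [603.243  25.939  55.075   1.326] meas [603.2  25.5  55.1] 1.326 F [ 0.5  0.2 -3. ] w 15.9 g 30.0 q6 0.27 t 25.9
hook top [288.1  81.2]
hook front top edge [288.2  55.3]
eye top [287.8 280.1]
tooth arm end [128.8 234.7]
pivot [108.7  91.7]
arm mid [198.   91.7]
[288  81]
[[163 163 163 163 163 164 164 165 165 166 167 167 167 167 167 168 168 168
  169 169 170]
 [162 163 163 163 163 229 238 237 236 237 237 237 237 239 214 168 168 168
  169 170 170]
 [162 163 163 164 164 229 240 240 240 241 241 242 243 243 216 169 169 168
  169 170 170]
 [162 163 162 164 164 223 240 242 241 242 243 244 243 244 215 168 169 169
  169 169 169]
 [161 163 163 163 163 228 242 242 244 244 244 243 244 244 209 168 168 169
  168 168 170]
 [162 163 163 163 163 230 244 244 244 243 244 244 245 245 208 175 168 169
  169 169 169]
 [161 162 163 163 163 231 245 244 244 245 244 245 245 245 227 247 167 169
  169 169 169]
 [245 245 245 245 148 233 244 245 244 245 245 245 246 246 224 247 168 168

[... 383 characters left out ...]
7 230 143 142  98  98 100  97  98  98  96  96 247 247 167 167
  169 168 168]
 [246 247 247 246 147 217 102  98  98  99  98  97  96 157 247 247 166 166
  168 168 168]
 [102 114  85  95  88 247 174 168 192 229 217 180 196 247 247 246 166 166
  167 169 168]
 [159 160 160 161 129 125 103  86  94 223 217 116 139  91 165 166 166 166
  166 167 168]
 [159 160 160 160 160 161 161  91  93 230 217 164 164 165 165 166 166 166
  166 166 168]
 [159 159 160 160 160 161 161 127  88 160 157 164 164 165 165 165 166 166
  166 166 167]
 [159 159 159 160 160 161 161 158  88 157 156 162 164 164 165 165 165 166
  166 166 166]
 [158 160 159 159 160 161 128 125 173 216 232 189 162 165 164 165 165 166
  166 166 165]]
```

The keeper arm is at row 92, as predicted for shut, and the lug is at y = 90. Next I'll stretch the spring over the post.

```bash
python3 -m inch '[{"xyz":[-2,0,-1],"rot":[0,0,0]},{"xyz":[-5,0,-2],"rot":[0,0,0]},{"xyz":[-8,0,-3],"rot":[0,0,0]},{"xyz":[-11,0,-3.5],"rot":[0,0,0]},{"xyz":[-14,0,-4],"rot":[0,0,0]},{"xyz":[-17,0,-4],"rot":[0,0,0]},{"xyz":[-20,0,-4],"rot":[0,0,0]},{"xyz":[-23,0,-4],"rot":[0,0,0]},{"xyz":[-25.5,0,-4],"rot":[0,0,0]},{"xyz":[-27,0,-4],"rot":[0,0,0]},{"xyz":[-27.3,0,-4],"rot":[0,0,0]},{"xyz":[-27.3,0,-4],"rot":[0,0,0]}]'
python3 - <<'E'
from look import *
done(-27.3,0,-4)
im,m,g=snap("w12"); f=np.load("fix.npy"); W=lambda x,y,z: np.append(f[:2]+Rz(f[2])@[x,y],z)
for n,P in(("hook top",W(70,90,78)),("eye top centre",W(70,-25,91)),("eye tab edge",W(70,-15,91)),("lug",W(78,90,34))): print(n,proj(m,P).round(1))
print(g[0:60:4,240:330:5]); print(g[230:330:5,240:330:5])
E
```

```text
t: 26.95
ee_pos: [596.9, 0.3, 59.2]
orientation: [-2.476, -1.932, -0.002]
ft_force: [2.7, 8.1, -4.5]
width: 16.0
grasp_force: 30.0
cmd [ 5.96621e+02 -5.46000e-01  5.90750e+01  1.32600e+00] meas [5.969e+02 3.000e-01 5.920e+01] 1.325 F [ 2.7  8.1 -4.5] w 16.0 g 30.0 q6 0.22 t 26.95
hook top [288.   16.2]
eye top centre [287.7 282.6]
eye tab edge [287.7 263. ]
lug [301.7  43.3]
[[151 151 152 152 152 145 237 237 238 239 240 240 240 173 155 155 156 155]
 [150 150 152 152 152 142 238 238 240 241 240 240 242 159 154 155 156 155]
 [151 151 152 152 152 141 239 240 241 241 240 242 242 164 155 156 156 156]
 [151 151 151 153 152 154 241 241 241 241 242 242 242 163 155 155 157 156]
 [151 151 151 153 153 153 242 242 241 242 242 242 244 162 155 155 156 156]
 [151 151 151 152 153 159 242 242 242 242 242 244 245 166 158 155 155 156]
 [151 151 151 152 153 217 242 242 242 243 244 245 245 239 204 156 154 156]
 [223 221 221 222 220 142 242 243 243 244 245 245 246 241 202 156 155 156]
 [245 245 245 245 218 149 243 243 244 245 245 246 246 243 184 155 155 156]
 [245 245 245 245 158 149 243 245 245 245 246 2
[... 1204 characters left out ...]
130  31  51  51  33  37]
 [ 35  36  69  51  47  30 130 134 131 137 134 133 129  31  48  50  70  37]
 [ 36  41  85  50  43  30 129 134 135 133 133 133 126  31  45  50  86  39]
 [ 36  68  85  50  45  32 133 133 133 134 133 134 125  33  44  51  86  56]
 [ 36  91  77  55  55  55  60  59  59  59  60  59  59  55  55  55  79  84]
 [ 42 100  74  70  70  71  71  70  69  70  71  70  71  71  70  70  76  90]
 [ 42 109  74  73  73  73  73  73  73  73  73  73  73  72  72  73  73 111]
 [ 45 117  73  73  73  73  72  73  73  73  73  74  73  74  73  73  74 118]
 [ 44 117  77  77  77  77  77  76  77  76  77  77  77  78  76  77  77 118]
 [ 44 128  75  75  75  75  76  75  76  75  76  76  76  75  76  76  75 121]]
```

Pull is about 8.5 N and the eye tab edge is at row 265 (predicted 263), so the ring should be over the post. Lowering now.

```bash
python3 -m inch '[{"xyz":[0,0,2],"rot":[0,0,0]},{"xyz":[0,0,4],"rot":[0,0,0]},{"xyz":[0,0,6],"rot":[0,0,0]},{"xyz":[0,0,8],"rot":[0,0,0]},{"xyz":[0,0,9],"rot":[0,0,0]},{"xyz":[0,0,10],"rot":[0,0,0]},{"xyz":[0,0,10],"rot":[0,0,0]}]'
python3 -c "
from h import *
done(0,0,10)"
```

```text
t: 27.58
ee_pos: [597.1, 0.5, 49.2]
orientation: [-2.476, -1.933, -0.003]
ft_force: [2.2, 7.8, -2.4]
width: 15.8
grasp_force: 30.0
cmd [ 5.96621e+02 -5.46000e-01  4.90750e+01  1.32600e+00] meas [5.971e+02 5.000e-01 4.920e+01] 1.325 F [ 2.2  7.8 -2.4] w 15.8 g 30.0 q6 0.22 t 27.5833
```

```bash
python3 -m inch '[{"xyz":[0,0,2],"rot":[0,0,0]},{"xyz":[0,0,4],"rot":[0,0,0]},{"xyz":[0,0,6],"rot":[0,0,0]},{"xyz":[0,0,7],"rot":[0,0,0]},{"xyz":[0,0,7],"rot":[0,0,0]}]'
python3 -c "
from h import *
done(0,0,7)"
python3 -m inch '[{"xyz":[1.5,0,0],"rot":[0,0,0]},{"xyz":[3,0,0],"rot":[0,0,0]},{"xyz":[4,0,0],"rot":[0,0,0]},{"xyz":[5,0,0],"rot":[0,0,0]},{"xyz":[5,0,0],"rot":[0,0,0]},{"xyz":[5,0,0],"rot":[0,0,0]}]'
python3 -c "
from h import *
done(5,0,0)"
```

```text
t: 28.0
ee_pos: [597.2, 0.5, 42.3]
orientation: [-2.476, -1.933, -0.003]
ft_force: [1.9, 9.4, -2.4]
width: 16.1
grasp_force: 30.0
cmd [ 5.96621e+02 -5.46000e-01  4.20750e+01  1.32600e+00] meas [5.972e+02 5.000e-01 4.230e+01] 1.325 F [ 1.9  9.4 -2.4] w 16.1 g 30.0 q6 0.22 t 28.0
t: 28.5
ee_pos: [597.8, 2.9, 42.2]
orientation: [2.475, 1.933, -0.002]
ft_force: [0.1, -5.3, -1.6]
width: 15.8
grasp_force: 30.0
cmd [597.834   4.305  42.075   1.326] meas [597.8   2.9  42.2] 1.326 F [ 0.1 -5.3 -1.6] w 15.8 g 30.0 q6 0.23 t 28.5
```

The force reversed to -5 N when backing off, so the post is holding the ring. I'll ease the load, release and withdraw.

```bash
python3 -m inch '[{"xyz":[-1.3,0,0],"rot":[0,0,0]},{"xyz":[-1.3,0,0],"rot":[0,0,0]}]'
python3 -m inch '[{"xyz":[0,0,0],"rot":[0,0,0]},{"xyz":[0,0,0],"rot":[0,0,0]},{"xyz":[0,0,0],"rot":[0,0,0]},{"xyz":[0,0,0],"rot":[0,0,0]},{"xyz":[0,0,0],"rot":[0,0,0]},{"xyz":[0,0,0],"rot":[0,0,0]},{"xyz":[0,0,-10],"rot":[0,0,0]},{"xyz":[0,0,-35],"rot":[0,0,0]},{"xyz":[0,0,-70],"rot":[0,0,0]},{"xyz":[0,0,-100],"rot":[0,0,0]},{"xyz":[0,0,-120],"rot":[0,0,0]},{"xyz":[0,0,-120],"rot":[0,0,0]}]' 110
python3 -c "
from h import *
done(-1.3,0,0);done(0,0,-120); plan(560,-140,260,1.326)"
```

```text
t: 28.67
ee_pos: [597.7, 2.7, 42.3]
orientation: [2.476, 1.933, 0.001]
ft_force: [1.5, 0.4, -1.1]
width: 15.7
grasp_force: 30.0
t: 29.67
ee_pos: [600.5, 3.0, 167.7]
orientation: [2.472, 1.93, 0.01]
ft_force: [0.7, 0.0, 0.3]
width: 50.0
grasp_force: 0.0
cmd [597.518   3.044  42.075   1.326] meas [600.5   3.  167.7] 1.326 F [0.7 0.  0.3] w 50.0 g 0.0 q6 0.23 t 29.6667
cmd [597.518   3.044 162.075   1.326] meas [600.5   3.  167.7] 1.326 F [0.7 0.  0.3] w 50.0 g 0.0 q6 0.23 t 29.6667
shift [-147.9   -1.7  -97.9] rotz -0.0
```

```bash
python3 -m inch '[{"xyz":[-35,0,-25],"rot":[0,0,0]},{"xyz":[-70,0,-50],"rot":[0,0,0]},{"xyz":[-105,0,-75],"rot":[0,0,0]},{"xyz":[-140,0,-95],"rot":[0,0,0]},{"xyz":[-150,0,-98],"rot":[0,0,0]},{"xyz":[-150,0,-98],"rot":[0,0,0]},{"xyz":[-150,0,-98],"rot":[0,0,0]},{"xyz":[-150,0,-98],"rot":[0,0,0]}]' >/dev/null
python3 - <<'E'
from look import *
done(-150,0,-98)
im,m,g=snap("w13"); f=np.load("fix.npy"); W=lambda x,y,z: np.append(f[:2]+Rz(f[2])@[x,y],z)
P=lambda *a: proj(m,W(*a))
for n,q in(("post",(70,-52,37)),("ring",(70,-52,28)),("eye top",(70,-25,74)),("hook top",(70,90,78)),("lug R",(78,90,34)),("tooth arm mid",(-30,45,34)),("tooth tip",(-45,8,34)),("roller",(-45,30,37)),("arm mid",(20,90,34)),("paddle top",None)):
    print(n,(P(*q) if q else proj(m,(520.6,343,100))).round(1))
A=lambda u,v,a,b,s: print(g[int(v)-a:int(v)+a+1:s,int(u)-b:int(u)+b+1:s])
print("ring");A(*P(70,-52,30),20,20,2); print("hook");A(*P(70,90,78),20,20,3)
print("tooth/roller");A(*P(-38,20,34),30,36,3)
t=ctrl.get_image("top")[:,:,::-1]; cv2.imwrite("pics/top9.png",t); a=cv2.imread("pics/top0.png")
d=(np.abs(t.astype(int)-a).max(2)>40).astype(np.uint8); n,l,s,c=cv2.connectedComponentsWithStats(d)
print([ (s[i].tolist()) for i in range(1,n) if s[i,4]>12])
E
```

```text
cmd [ 561.135 -142.477  260.075    1.326] meas [ 560.5 -141.3  258.5] 1.326 F [-1.1 -0.4  0.3] w 50.0 g 0.0 q6 -0.02 t 30.3333
post [287.6  82.1]
ring [287.5  83.1]
eye top [287.8  49.1]
hook top [288.3 -90. ]
lug R [295.6 -62. ]
tooth arm mid [196.2 -12.8]
tooth tip [185.3  25.1]
roller [182.8   1.8]
arm mid [240.5 -62. ]
paddle top [  57.9 -470. ]
ring
[[220 221 221 220 172 108 107 106 106 106 107 106 112 143 226 228 228 228
  229 229 229]
 [221 221 222 210 118 108 108 131 182 170 160 196 244 207 228 228 229 229
  229 229 229]
 [221 221 222 220 174 162 123 214 247 247 247 247 247 231 229 229 229 229
  229 229 229]
 [221 222 222 222 223 223 223 242 247 247 247 247 247 234 229 229 229 229
  230 230 229]
 [221 222 223 223 224 225 247 247 247 247 247 247 247 247 240 229 230 230
  230 230 229]
 [221 222 223 223 224 229 247 247 247 244 241 247 247 247 247 231 230 230
  230 231 229]
 [222 222 223 223 227 247 247 247 215 221 204 175 240 247 247 242 231 231
  231 231 229]
 [222 223 223 224 236 247 247 230 225 227 228 228 217 247 247 247 232 231
  231 231 230]
 [222 223 224 224 234 247 247 2
[... 1685 characters left out ...]
197 174  91  68  95 117 121 128 139]
 [200 202 198 175  92  69  83 115 123 127 140 147 146 147]
 [194 123  70  81 114 124 126 138 144 146 146 149 146 147]
 [ 76 110 125 128 138 146 146 148 147 145 147 147 146 147]
 [127 138 146 146 148 148 147 145 148 146 147 146 146 147]]
tooth/roller
[]
[[207, 99, 171, 321, 23209], [209, 168, 11, 37, 270], [221, 168, 59, 61, 1007], [310, 187, 4, 5, 16], [386, 200, 22, 51, 353], [137, 202, 7, 18, 58], [152, 204, 4, 15, 34], [149, 211, 4, 6, 14], [268, 238, 4, 4, 14], [136, 296, 94, 124, 7940], [0, 324, 34, 30, 430], [285, 363, 22, 5, 55], [0, 365, 67, 55, 1613], [217, 377, 89, 43, 1766], [39, 393, 83, 27, 1168], [257, 404, 14, 2, 15], [302, 409, 6, 11, 48]]
```

```bash
python3 -m inch '[{"xyz":[30,-18,0],"rot":[0,0,0]},{"xyz":[60,-36,0],"rot":[0,0,0]},{"xyz":[90,-54,0],"rot":[0,0,0]},{"xyz":[100,-60,0],"rot":[0,0,0]},{"xyz":[100,-60,0],"rot":[0,0,0]},{"xyz":[100,-60,0],"rot":[0,0,0]}]' >/dev/null
python3 - <<'E'
from look import *
done(100,-60,0)
im,m,g=snap("w14"); f=np.load("fix.npy"); W=lambda x,y,z: np.append(f[:2]+Rz(f[2])@[x,y],z)
# rectify fixture plane z=34, x -80..100, y -10..115, 4 mm cells
def rect(xs,ys,z): 
    p=proj(m,np.array([[W(x,y,z) for x in xs] for y in ys])).astype(np.float32); return cv2.remap(g,p[...,0],p[...,1],1)
print("z34: rows y 110..-6 step4, cols x -76..-8 step 4"); print(rect(range(-76,-6,4),range(110,-8,-4),34))
print("arm x 0..96, y 114..66"); print(rect(range(0,100,5),range(114,62,-4),34))
o=[]
for fn in("top0","top9"):
    a=cv2.cvtColor(cv2.imread(f"pics/{fn}.png"),cv2.COLOR_BGR2HSV)[195:220,130:165]; k=cv2.inRange(a,(5,120,130),(18,255,255)); o.append((k.sum()//255,np.argwhere(k).mean(0)))
print("paddle handle",o)
E
```

```text
cmd [527.182 -30.91  260.075   1.326] meas [527.3 -30.  259.7] 1.329 F [ 0.3  0.3 -0. ] w 50.0 g 0.0 q6 0.16 t 30.9333
z34: rows y 110..-6 step4, cols x -76..-8 step 4Traceback (most recent call last):
  File "<stdin>", line 7, in <module>
  File "<stdin>", line 6, in rect
  File "h.py", line 8, in proj
    c=R.from_rotvec(m["attitude"]).inv().apply(np.asarray(P,float)-m["position"])
  File "scipy/spatial/transform/_rotation.pyx", line 2580, in scipy.spatial.transform._rotation.Rotation.apply
ValueError: Expected input of shape (3,) or (P, 3), got (30, 18, 3).
```

```bash
python3 - <<'E'
from h import *
m=np.load("w14.npy",allow_pickle=True).item(); g=cv2.imread("pics/w14.png",0); f=np.load("fix.npy"); W=lambda x,y,z: np.append(f[:2]+Rz(f[2])@[x,y],z)
def rect(xs,ys,z): 
    p=proj(m,np.array([W(x,y,z) for y in ys for x in xs])).astype(np.float32).reshape(len(ys),len(xs),2); return cv2.remap(g,p[...,0].copy(),p[...,1].copy(),1)
print(rect(range(-76,-6,4),range(102,-8,-4),34))
print("arm x 0..96, y 114..66"); print(rect(range(0,100,5),range(110,62,-4),34))
print("hook top px",proj(m,W(70,90,78)),proj(m,W(70,100,78)))
for fn in("top0","top9"):
    a=cv2.cvtColor(cv2.imread(f"pics/{fn}.png"),cv2.COLOR_BGR2HSV)[195:220,130:165]; k=cv2.inRange(a,(5,120,130),(18,255,255)); print(k.sum()//255,np.argwhere(k).mean(0))
E
```

```text
[[180 180 181 181 182 181 181 182 182 183 206 245 246 239 188 185 186 186]
 [180 181 181 181 181 182 181 183 182 235 247 247 247 247 247 202 197 199]
 [180 180 181 181 181 182 182 181 193 247 246 167 163 247 247 247 247 247]
 [181 180 181 181 181 182 182 182 220 247 236 152 153 194 247 247 247 247]
 [180 180 180 181 181 181 181 182 205 247 235 149 152 205 247 247 247 247]
 [180 180 181 181 181 181 182 182 165 247 247 242 238 247 247 247 247 247]
 [179 180 179 180 180 180 181 181 155 163 247 247 247 247 244 247 247 242]
 [180 180 180 180 181 180 181 181 180 119  99 204 210 145 112 247 247 243]
 [179 180 179 179 180 180 181 181 181 180 139  96  95 147 155 247 247 243]
 [179 180 180 180 180 181 181 180 181 181 181 181 182 183 179 247 247 243]
 [179 180 180 180 180 180 181 180 181 181 181 182 182 183 171 247 247 243]
 [179 179 180 180 180 181 180 181 181 182 181 182 182 182 187 247 247 243]
 [179 179 225 229 229 230 230 230 229 228 228 226 224 222 207 247 247 243]
 [179 180 245 247 247 247 247 247 247 247 247 247 247 247 245 247 247 243]
 [179 179 245 247 247 247 247 247 247 247 247 247 
[... 1458 characters left out ...]
 247 247 247 247 247 247 247 247 247 247 171  99 247 247 247 247
  195 195]
 [247 247 247 247 247 247 247 247 247 247 247 244 169  99 247 247 247 246
  194 194]
 [247 247 247 247 247 247 247 247 247 247 247 247 168  98 204 209 204 207
  195 194]
 [109 109 110 110 111 111 113 113 113 114 114 108 157  99 101 100 201 197
  194 194]
 [150 120 162 147 120 127 145 121 136 138 100  98  98  98 139 111 164 193
  194 194]
 [185 186 186 186 187 188 187 189 189 189 163  97  98  98 233 153 193 193
  194 194]
 [185 186 186 186 187 187 188 188 189 189 162 107 104 131 151 191 193 192
  193 194]]
hook top px [346.09383894  30.77005911] [346.6312747   19.55422053]
50 [10.64  8.96]
47 [10.14893617  7.89361702]
```

The keeper arms lie along the fixture axes (spring arm at y ≈ 80–98, tooth arm ending at y ≈ 4). The roller is seated at y ≈ 30, the ring is around the post, and the paddle is upright within about 3 mm of its old spot. Handing in.

```bash
python3 -c "
from workcell import ctrl
print(ctrl.close_job())"
```

```text
the job is handed in; nothing more can be done
None
```

The job is handed in at about 31 s of the 72 s, with no verdict returned; my last checks showed the roller in its seat, the paddle standing on the bench, the spring's pin in the keeper and its ring over the post, and the keeper shut behind the roller.

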